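# Gauge a blind spacer and hold its bore under the magnifier

### The job

Check the aluminium spacer that lies between the jaws of the bench caliper: slide the moving jaw gently shut by its brass post until it bears on the spacer with a light steady push (if its pin sinks into the spacer the blind hole is at that end; if it stops at the full 60 mm length the hole is at the other end), then slide the jaw back well clear. Pick that spacer up, turn it hole-up and finish while still holding it, steady, with the hole facing straight up under the middle of the magnifier lens, about 20 cm below the glass. Leave the second spacer in its rest and everything else on the bench where it is.

Things in the scene. Friction and masses are not known exactly. Their poses are not given: they have to be found in the camera images.
- caliper: Bench caliper on an aluminium plate 190 x 300 x 12 mm, fixed to the bench; place and yaw differ. Origin on the bench under the measuring place; z up, y along the measuring axis, which is level, 60 mm above the bench: fixed jaw at -y, moving jaw on the +y side, sliding along y. A 6 mm beam (top 32 mm above the bench) runs below the jaws.
- anvil (a point): Middle of the fixed jaw's flat round anvil (20 mm, steel), on the measuring axis at caliper y = -40 mm, looking to +y; the jaw behind it is 16 mm wide, 14 mm thick and reaches at most 10 mm above the axis. A gap of 2 to 6 mm between anvil and spacer closes as the moving jaw pushes the spacer along.
- jaw (a joint): Travel of the moving jaw in m: 0 = fully open, growing as it closes; gap between the anvils = 0.110 - value. Starts at 0 to 0.025. It stops near 0.050 on the closed end of the spacer, near 0.074 with its pin on the bottom of the hole. About 1.5 N of friction; stays where left. Well clear: below 0.038. Push on the spacer: steadily 1.5 N or more, never 40 N.
- jaw_post (a point): Grip post of the moving jaw: upright brass cylinder, 14 mm diameter, 36 mm tall, on a steel carriage 20 mm wide (top 37 mm above the bench; an 8 mm thick black readout on its -x side). Point on the post's axis, 61 mm above the bench, 12 mm below the post's top, 85 mm from jaw_tip along caliper +y. Moves with the jaw; axes as the caliper's.
- jaw_tip (a point): Tip of the moving jaw's anvil: level steel pin, 8 mm diameter, standing 30 mm out of the jaw towards the spacer, on the measuring axis 60 mm above the bench. The jaw behind the pin is 14 mm wide and reaches 6 mm above the axis. Moves with the jaw; axes as the caliper's.
- spacer_a: Blind spacer, bare aluminium, round, 24 mm diameter, 60 mm long, about 65 g. Origin at its middle; x axis along the length towards the bored end: blind hole 14 mm wide, 24 mm deep; the other end is flat and closed. From above, lying, both ends look the same. spacer_a and spacer_b are alike: one, either, lies between the jaws, the other in the second rest.
- spacer_b: Blind spacer, bare aluminium, round, 24 mm diameter, 60 mm long, about 65 g. Origin at its middle; x axis along the length towards the bored end: blind hole 14 mm wide, 24 mm deep; the other end is flat and closed. From above, lying, both ends look the same. spacer_a and spacer_b are alike: one, either, lies between the jaws, the other in the second rest.
- spacer_a_hole (a point): Middle of the mouth of spacer_a's blind hole (30 mm from its centre along its x); axes as the spacer's.
- spacer_b_hole (a point): Middle of the mouth of spacer_b's blind hole (30 mm from its centre along its x); axes as the spacer's.
- rest (a point): Where the spacer between the jaws lies (its centre, within 4 mm lengthways), along caliper y, 60 mm above the bench, 48 mm above the plate. A narrow V rest, 20 mm wide and 50 mm long, carries it from below and lets it slide lengthways; beside and below it is free down to the plate.
- rack (a point): Centre of the second spacer in the second V rest, 110 mm from the first along the caliper's +x, 60 mm above the bench. That spacer stays there.
- magnifier: White magnifier lamp, fixed; place and yaw differ. Origin on the bench straight under the middle of its lens. Its weighted round base (200 mm diameter) stands 420 mm away along the magnifier's -y, at the right side of the bench; the spring arm comes from there at 540 mm height to the ring-light head.
- lens (a point): Middle of the magnifier's level glass lens, 430 mm above the bench, straight above the magnifier's origin. The ring around it is 156 mm across and its underside is 418 mm above the bench; the space below is free.
- board: Blue circuit board with parts on it, 100 x 70 mm, up to 15 mm high, lying flat; origin under its centre. Leave it.
- tweezers: Dark tweezers, 120 mm long, 10 mm high, lying along their x; origin under the middle. Leave them.
- screwdriver: Screwdriver with red handle, 160 mm, lying along its x. Leave it.
- flux_bottle: Small bottle, 40 mm diameter, 100 mm tall, standing; origin under its centre. Leave it.
- solder_reel: Blue reel, 60 mm diameter, 42 mm high, lying flat; origin under its centre. Leave it.
- parts_tray: Black open tray with small hardware, 100 x 140 x 30 mm; origin under its centre. Leave it.
Not all that is in view belongs to the job. What is shaped like the spacer_a but brown is not meant. Leave any pink look-alike of the spacer_b alone.

How it is judged:
By the outcome, as a careful person would: the job done as asked, in the order asked, and still so for the second after the job is handed in, while the arm keeps its last pose, push and grip.
It also fails if it takes over 54 s, if anything falls off the work surface, if the arm or the gripper's body presses on something with over 40 N, if the wrist force passes 120 N, or if a joint passes its speed limit or range.

### The arm

A 6-joint arm with a two-finger parallel gripper is mounted at the origin on the work surface. World frame = base frame: x ahead of the robot, y to its left, z up, the work surface at z = 0. Lengths are in m, angles in rad, forces in N, time in s.
With the tool pointing down it reaches from about 0.275 to 1 m from the base axis. Payload 8.4 kg.
Tool frame: the origin (TCP) lies between the finger pads; the fingertips stand 14 mm ahead of it and the grasp point (between the pads) lies 5 mm behind it; x points along the fingers, z is the direction in which the jaws open and shut, and the axes are right-handed (so a half turn about x gives the same grasp; the last joint's range is limited). The gripper opens to 85 mm and grips with 20 to 120 N. Pads are 22 mm wide; open, the fingers measure 114 mm over their backs; the gripper's body (76 mm by 85 mm) begins 54 mm behind the grasp point. The pads swing forward as they close: fully open they stand 13 mm farther back than shut.
Start: joints at [1.168, 0.353, 1.633, -0, 1.155, -0.002], TCP at [0.244, 0.575, 0.206] pointing down, gripper open.
Joint ranges: [-2.63, 2.63], [-0.92, 2.1], [0.06, 2.66], [-1.3, 4.44], [0, 2.69], [-3.02, 3.02]. Speed limits (rad/s): [2.22, 2.22, 2.79, 3.14, 3.14, 3.14].

### API

Orientations are given as a rotation vector (axis times angle).
In Python, from station import manip, imaging, order gives the robot as it stands.
- The arm moves only by the tool drive_tool, never from a script. Its argument "rows" is a list of rows, each an object with "angular": the turn, a rotation vector about the tool's x, y, z in degrees, a list of three; "travel": the shift along the tool's x, y, z in cm, a list of three; "grip": the gripper's target within -1 to 1 (fully open at 1, half-way at 0, shut at -1). In form: [{"angular": [ax, ay, az], "travel": [tx, ty, tz], "grip": grip}, ...]. A call has 1 to 10 rows; each row is the pose to reach, as a shift and turn from the pose commanded when the call began, along the tool's axes at that moment; what a row does not reach only later rows make up. A row lasts 1/12 s, in which the tool goes at most 41.7 mm and 7.16 degrees, less where a joint would pass 70% of its speed; a pose out of reach is approached as far as the arm can. A call with a gripper value outside its range is refused whole. The fingers move at their own pace and stop on an object; the grip force is fixed at half the most. Time passes only in rows, so rows that repeat a pose let the fingers close. It gives the time, the measured TCP pose, the force and the opening at its end, in the units of the state.
- manip.observe(): the state, without advancing time (a new reading comes with each control period).
- imaging.read_camera(name): name is "side" or "top"; returns a dict with "color" (480x640x3 uint8, red, green, blue), "fx", "fy", "cx", "cy" (pixels), "R" (3x3) and "t" (3): a world point X has camera coordinates R X + t. Camera axes: x right, y down, z forward; pixel columns grow to the right and rows downward; lengths in m; the calibration is good to about 2 mm. A picture is of the moment at which its call begins. There is no depth.
- order.sign_off(): hands the job in, once; it reports no verdict.
The state is a dict: "time": time; "joint_positions": joint angles; "dq": joint speeds; "joint_efforts": joint torques, N m; "tool_pos": TCP position; "ee_rot": TCP orientation; "ft_force": force on the tool from outside, world axes, zero at the start; "wrist_torque": the same for the moment, N m; "finger_gap": opening from 0.0 (shut) to 1.0 (fully open).
Only numpy, scipy, OpenCV 4.12 (cv2) and the standard library are available. Lean on these libraries where they do the work, as an engineer would, in place of code of your own. Each camera call takes 0.05 s, during which the arm holds its last target. There are 200 camera calls.

## Working session

There is one attempt and no reset: what is moved stays moved. The work goes in short steps, Python scripts to look and compute and a tool call to move; the robot and the scene stay as the last step left them, time stands still between calls to the robot, and variables do not carry over. Pictures are saved under pics/ and viewed, about 8 in all and at most 12, crops included, and the job is handed in when it is done.

Besides the shell and the picture viewer there is one more tool, called after "Emit:" as name(argument=value, ...) on one line, values as JSON. drive_tool: Moves the arm, as the interface text tells. Its arguments: {"type":"object","properties":{"rows":{"type":"array","items":{"type":"object","properties":{"angular":{"type":"array","items":{"type":"number"}},"travel":{"type":"array","items":{"type":"number"}},"grip":{"type":"number"}}}}},"required":["rows"]}

```bash
ls; mkdir -p pics; python3 - <<'E'
from station import manip, imaging
import cv2
print(manip.observe())
for n in("top","side"):
    c=imaging.read_camera(n); cv2.imwrite(f"pics/{n}0.png",c["color"][:,:,::-1]); print(n,{k:c[k] for k in c if k!="color"})
E
```

```text
pics
{'time': 0.0, 'joint_positions': array([ 1.16761521e+00,  3.53632180e-01,  1.63414323e+00, -3.16482022e-06,
        1.15522874e+00, -2.36410972e-03]), 'dq': array([-7.35657355e-04, -2.08573439e-03, -7.09781606e-05,  1.50340351e-03,
       -2.24026280e-03, -1.44925870e-04]), 'joint_efforts': array([ 1.74300672e-03, -6.05242324e+01, -3.42066443e+01,  1.61305375e-04,
        9.46006563e-03,  2.88061116e-06]), 'tool_pos': array([0.2436307, 0.5749887, 0.2054678]), 'ee_rot': array([-0.90988442,  1.3737755 ,  0.90860163]), 'ft_force': array([ 1.21718149, -0.69336062,  0.40989809]), 'wrist_torque': array([-0.01837965, -0.00694159, -0.07246531]), 'finger_gap': 0.9965604125884517}
top {'fx': 490.24585803605976, 'fy': 490.24585803605976, 'cx': 305.7329249892537, 'cy': 244.5192973933801, 'R': array([[ 8.28835720e-04, -9.99938859e-01, -1.10268778e-02],
       [-9.95644874e-01,  2.02787290e-04, -9.32268361e-02],
       [ 9.32233722e-02,  1.10561241e-02, -9.95583831e-01]]), 't': array([-0.0323497 ,  0.56520633,  1.47740991])}
side {'fx': 565.4259047789096, 'fy': 565.4259047789096, 'cx': 310.21620820373306, 'cy': 243.22904944998425, 'R': array([[-0.98601789, -0.16656685, -0.00491894],
       [-0.07896609,  0.49303824, -0.86641656],
       [ 0.1467415 , -0.8539138 , -0.49929766]]), 't': array([0.53398801, 0.2977581 , 1.25193567])}
```

View pics/top0.png

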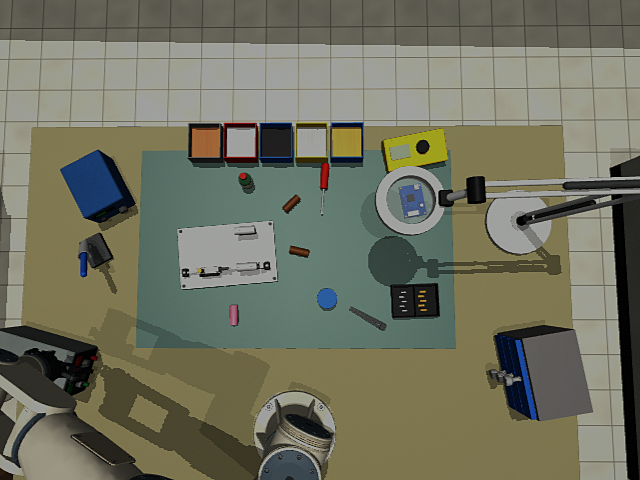

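View pics/side0.png

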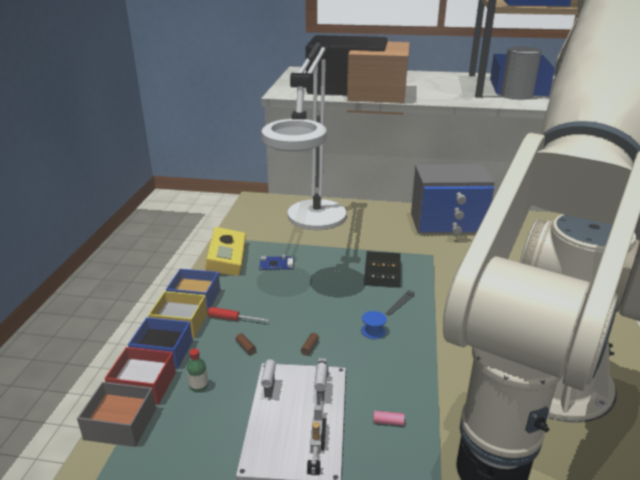

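The top view shows the caliper plate at about (228,255). The spacer between the jaws is near (248,267), the second spacer near (245,231), and the lens near (410,200). I'll zoom in on the caliper.

```bash
python3 - <<'E'
import cv2,numpy as np
a=cv2.imread("pics/top0.png")[215:295,172:282]; b=cv2.imread("pics/side0.png")[350:480,235:355]
a=cv2.resize(a,None,fx=7,fy=7,interpolation=cv2.INTER_CUBIC)
cv2.imwrite("pics/ca.png",a)
cv2.imwrite("pics/cb.png",cv2.resize(b,None,fx=4.5,fy=4.5,interpolation=cv2.INTER_CUBIC))
E
```

```text
(no output)
```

View pics/ca.png

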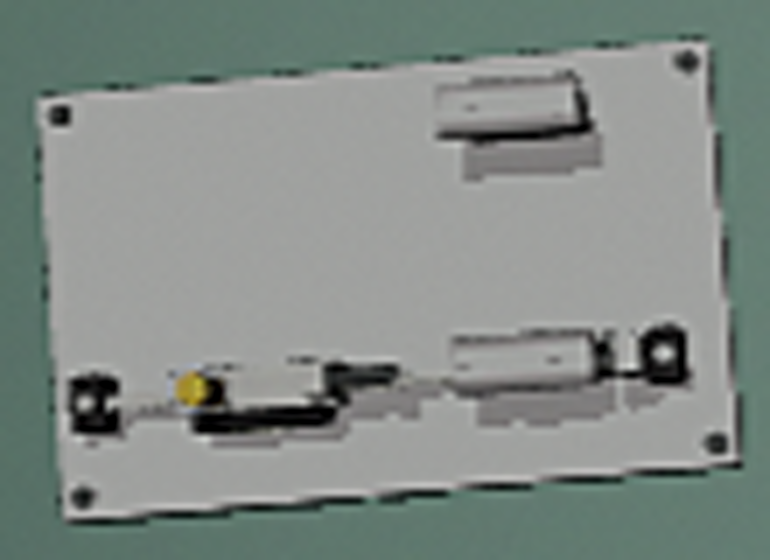

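View pics/cb.png

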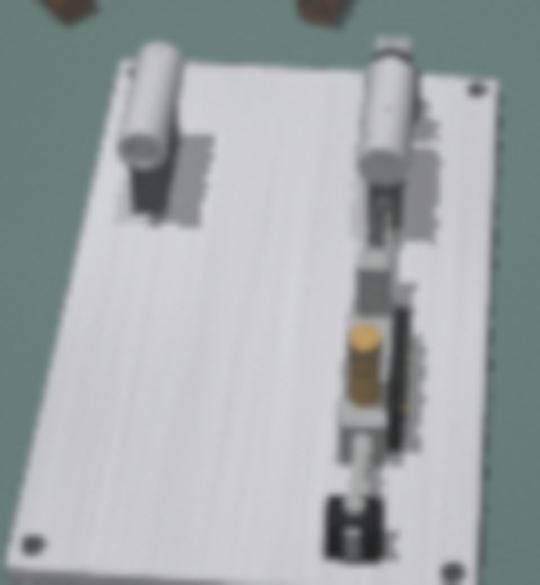

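The top crop shows the brass post at full-image pixel (199.4,270.4) and the jaw spacer running from about (236.5,267) to (257,266). The moving jaw is on the left (world +y). In the side crop both visible spacer ends are plain grey, so the hole end can't be told by eye. Next I'll work out positions.

```bash
cat > h.py <<'E'
import numpy as np,cv2
from station import imaging,manip
from scipy.spatial.transform import Rotation as Rn
def bp(c,u,v,z):
    d=c["R"].T@np.array([(u-c["cx"])/c["fx"],(v-c["cy"])/c["fy"],1]); o=-c["R"].T@c["t"]
    return o+d*(z-o[2])/d[2]
def pj(c,X):
    p=c["R"]@np.array(X)+c["t"]; return c["fx"]*p[0]/p[2]+c["cx"],c["fy"]*p[1]/p[2]+c["cy"]
E
python3 - <<'E'
from h import *
np.set_printoptions(precision=4,suppress=True)
c=imaging.read_camera("top"); s=imaging.read_camera("side")
T=lambda x,y,z:bp(c,172+(x+.5)/7-.5,215+(y+.5)/7-.5,z)
S=lambda x,y,z:bp(s,235+(x+.5)/4.5-.5,350+(y+.5)/4.5-.5,z)
P=[T(*q,.012) for q in [(40,97),(707,40),(740,462),(65,520)]]
print("corners",*P); print([np.linalg.norm(P[i]-P[(i+1)%4]) for i in range(4)])
scr=[T(*q,.013) for q in [(60,115),(687,62),(716,443),(83,497)]];print("screws",*scr)
for a,b in((P[0],P[1]),(P[3],P[2]),(scr[0],scr[1]),(scr[3],scr[2])):
    d=(a-b);print("yaw of +y axis from world y deg",np.degrees(np.arctan2(-d[0],d[1])))
print("post top",T(192,388,.073),"side",S(364,335,.073))
print("spacer ends mid",T(452,365,.066),T(594,358,.066))
print("spacer2",T(438,110,.066),T(580,103,.066))
print("side spacer near end ctr",S(382,165,.06), "far top", S(391,60,.072))
print("jaw tip",S(376,255,.06))
# lens
hsv=cv2.cvtColor(c["color"],cv2.COLOR_RGB2GRAY)
m=(hsv[155:245,365:445]>190).astype(np.uint8)
n,l,st,ce=cv2.connectedComponentsWithStats(m); k=1+st[1:,4].argmax(); print(st[k])
pts=np.argwhere(l==k)[:,::-1].astype(np.float32)+[365,155]
h=cv2.convexHull(pts.astype(np.float32));print(cv2.minEnclosingCircle(h),cv2.fitEllipse(h))
print("lens top",bp(c,409.5,200,.43)," side est",bp(s,294,134,.425))
print("base",bp(c,518,222,.02))
print("opening z/tool R",Rn.from_rotvec(manip.observe()["ee_rot"]).as_matrix())
E
```

```text
corners [0.617  0.3681 0.012 ] [0.6423 0.0713 0.012 ] [0.4551 0.0554 0.012 ] [0.4295 0.3524 0.012 ]
[np.float64(0.29794320551519515), np.float64(0.18786149287185064), np.float64(0.29804304550709587), np.float64(0.18811288908310933)]
screws [0.6088 0.3588 0.013 ] [0.6323 0.08   0.013 ] [0.4635 0.066  0.013 ] [0.4396 0.3444 0.013 ]
yaw of +y axis from world y deg 4.884453007216835
yaw of +y axis from world y deg 4.9327618815564245
yaw of +y axis from world y deg 4.832257327634676
yaw of +y axis from world y deg 4.896626572387911
post top [0.485  0.2836 0.073 ] side [0.4838 0.2808 0.073 ]
spacer ends mid [0.4952 0.1746 0.066 ] [0.4982 0.1141 0.066 ]
spacer2 [0.6044 0.1821 0.066 ] [0.6074 0.1212 0.066 ]
side spacer near end ctr [0.4934 0.1702 0.06  ] far top [0.4978 0.1141 0.072 ]
jaw tip [0.4877 0.2242 0.06  ]
[77 34  1  1  1]Traceback (most recent call last):
  File "<stdin>", line 21, in <module>
cv2.error: OpenCV(4.12.0) /io/opencv/modules/imgproc/src/shapedescr.cpp:361: error: (-201:Incorrect size of input array) There should be at least 5 points to fit the ellipse in function 'fitEllipseNoDirect'
```

```bash
python3 - <<'E'
from h import *
np.set_printoptions(precision=4,suppress=True)
c=imaging.read_camera("top"); s=imaging.read_camera("side")
for n,k,box in(("t",c,(370,160,450,240)),("s",s,(255,110,335,160))):
    g=cv2.cvtColor(k["color"],cv2.COLOR_RGB2HSV)[box[1]:box[3],box[0]:box[2]]
    m=((g[...,1]<40)&(g[...,2]>(150 if n=="t" else 130))).astype(np.uint8)
    m=cv2.morphologyEx(m,cv2.MORPH_OPEN,np.ones((3,3)))
    q,l,st,ce=cv2.connectedComponentsWithStats(m); i=1+st[1:,4].argmax(); print(n,st[i],st[i][:2]+np.array(box[:2]))
    h=cv2.convexHull((np.argwhere(l==i)[:,::-1]+[box[0],box[1]]).astype(np.float32));e=cv2.fitEllipse(h);print(e)
    for z in(.418,.43,.445):print(bp(k,*e[0],z),e[1][0]/k["fx"]*1.05)
print("base",bp(c,518,222,.02))
print(Rn.from_rotvec(manip.observe()["ee_rot"]).as_matrix())
E
```

```text
t [   6    6   68   68 1597] [376 166]
((410.1833801269531, 199.73434448242188), (67.59506225585938, 68.953857421875), 123.73886108398438)
[ 0.631  -0.2744  0.418 ] 0.14477392150334462
[ 0.6287 -0.272   0.43  ] 0.14477392150334462
[ 0.6259 -0.2689  0.445 ] 0.14477392150334462
s [   6    8   66   29 1307] [261 118]
((292.6448059082031, 131.04034423828125), (29.02948760986328, 65.65486145019531), 85.090087890625)
[ 0.6422 -0.3417  0.418 ] 0.05390796872363847
[ 0.6352 -0.307   0.43  ] 0.05390796872363847
[ 0.6263 -0.2636  0.445 ] 0.05390796872363847
base [ 0.6353 -0.6855  0.02  ]
[[-0.0002 -0.9208  0.3901]
 [-0.0005  0.3901  0.9208]
 [-1.     -0.     -0.0005]]
```

The lens centre is at about (0.627,-0.268). The post is at about (0.4845,0.2825) and the spacer at (0.4965,0.144). Caliper yaw is 4.9°. I'll move above the post.

Emit:
drive_tool(rows=[{"angular":[62.1,0,0],"travel":[5.5,-33.6,-17.5],"grip":0},{"angular":[62.1,0,0],"travel":[5.5,-33.6,-17.5],"grip":0},{"angular":[62.1,0,0],"travel":[5.5,-33.6,-17.5],"grip":0},{"angular":[62.1,0,0],"travel":[5.5,-33.6,-17.5],"grip":0},{"angular":[62.1,0,0],"travel":[5.5,-33.6,-17.5],"grip":0},{"angular":[62.1,0,0],"travel":[5.5,-33.6,-17.5],"grip":0},{"angular":[62.1,0,0],"travel":[5.5,-33.6,-17.5],"grip":0},{"angular":[62.1,0,0],"travel":[5.5,-33.6,-17.5],"grip":0},{"angular":[62.1,0,0],"travel":[5.5,-33.6,-17.5],"grip":0},{"angular":[62.1,0,0],"travel":[5.5,-33.6,-17.5],"grip":0}])

```text
time: 1.13
tool_pos: [0.4877, 0.2788, 0.1504]
ee_rot: [-0.063, 1.57, 0.06]
ft_force: [0.1, -0.5, 0.1]
finger_gap: 0.501
```

```bash
cat >> h.py <<'E'
def st():
    import json
    np.set_printoptions(precision=4,suppress=True)
    o=manip.observe(); R=Rn.from_rotvec(o["ee_rot"]).as_matrix()
    print("t",o["time"],"q",o["joint_positions"],"p",o["tool_pos"],"F",o["ft_force"],"gap",o["finger_gap"]); print(R)
    open("log.jsonl","a").write(json.dumps({k:np.asarray(v).tolist() for k,v in o.items()})+"\n")
    return o,R
E
python3 -c "
from h import *
st()"
```

```text
t 1.1333 q [ 0.5177  0.3169  1.8229 -0.002   1.0023  0.4408] p [0.4877 0.2788 0.1504] F [ 0.1366 -0.4593  0.0716] gap 0.5014676358507946
[[ 0.0004 -0.078   0.997 ]
 [-0.0017  0.997   0.078 ]
 [-1.     -0.0017  0.0003]]
```

Emit:
drive_tool(rows=[{"angular":[0,0,0],"travel":[4,0,0],"grip":0},{"angular":[0,0,0],"travel":[5.2,0,0],"grip":0},{"angular":[0,0,0],"travel":[5.2,0,0],"grip":0},{"angular":[0,0,0],"travel":[5.2,0,0],"grip":0}])

```text
time: 1.47
tool_pos: [0.4839, 0.2834, 0.0988]
ee_rot: [-0.069, 1.572, 0.068]
ft_force: [0.6, 0.0, 0.5]
finger_gap: 0.496
```

```bash
python3 - <<'E'
from h import *
o,R=st()
c=imaging.read_camera("top"); s=imaging.read_camera("side")
p=o["tool_pos"]; print("TCP px",pj(c,p),pj(s,p))
for n,k in(("t",c),("s",s)):
    u,v=map(int,pj(k,p)); u0,v0=max(0,u-50),max(0,min(v-50,379)); print(n,u0,v0)
    im=cv2.resize(k["color"][v0:v0+100,u0:u0+100,::-1],None,fx=4,fy=4,interpolation=cv2.INTER_CUBIC)
    if n=="t":a=im
cv2.imwrite("pics/p1.png",np.hstack([a,im]))
E
```

```text
t 1.4667 q [0.5271 0.3827 1.8625 0.0002 0.8987 0.4398] p [0.4839 0.2834 0.0988] F [0.628  0.047  0.5274] gap 0.49580576344755084
[[-0.0021 -0.0871  0.9962]
 [-0.0011  0.9962  0.0871]
 [-1.     -0.0009 -0.0022]]
TCP px (np.float64(197.03696145437422), np.float64(270.0160695375404)) (np.float64(315.220780587395), np.float64(415.14703417610156))
t 147 220
s 265 365
```

View pics/p1.png

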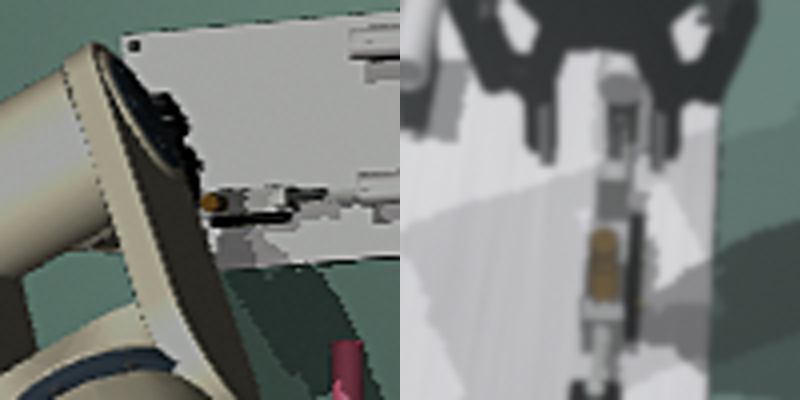

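The side crop shows the post at (603,240) and the finger ends at about (547,155) and (668,160). That is centred on x, but the fingers end higher than the projected TCP. I'll zoom to see where the fingertips really are.

```bash
python3 - <<'E'
from h import *
o=manip.observe(); p=o["tool_pos"]; R=Rn.from_rotvec(o["ee_rot"]).as_matrix()
s=imaging.read_camera("side")
im=cv2.resize(s["color"][370:460,270:370,::-1],None,fx=6,fy=6,interpolation=cv2.INTER_CUBIC)
im=cv2.convertScaleAbs(im,alpha=1.6,beta=10)
f=lambda X:tuple(int(round((a-b+.5)*6)) for a,b in zip(pj(s,X),(270,370)))
for dx,col in((.014,(0,0,255)),(0,(0,255,0)),(-.054,(255,0,0))):
  for dy in(-.011,.011):
    for dz in(-.021,.021): cv2.circle(im,f(p+R@[dx,dy,dz]),3,col,-1)
cv2.circle(im,f([.4845,.2825,.073]),4,(0,255,255),1)
cv2.imwrite("pics/p2.png",im)
E
```

```text
(no output)
```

View pics/p2.png

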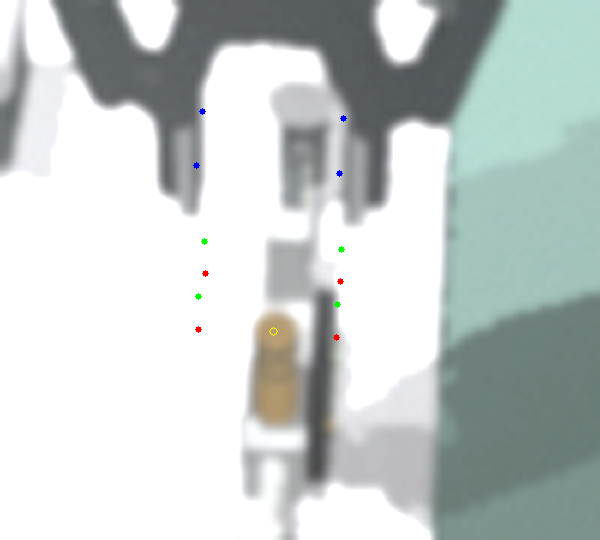

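The tips appear about 18 px above their projection. I'll difference against the initial image to find the true gripper silhouette.

```bash
python3 - <<'E'
from h import *
s=imaging.read_camera("side"); a=cv2.imread("pics/side0.png")[:,:,::-1]
d=np.abs(s["color"].astype(int)-a).sum(2)
print("cols 296..336 step2; rows 394..436 step 2")
for v in range(394,437,2): print(v,d[v,294:340:2])
st()
E
```

```text
cols 296..336 step2; rows 394..436 step 2
394 [ 31 356 417 331 398 142  21  21  23  22  19   7  11   6   7   2  37 143
 149 342 305   9  21]
396 [ 33 352 414 329 400 140  19  22  22  22  18   7  19  18  13   3  36 138
 156 407 305  10  21]
398 [  4 310 413 325 385 135  20  19  21  20  15   9   6  12  11   4  36 127
 152 391 295  32  17]
400 [  3 297 412 323 367  92  20  21  22  21  18   9   2  19   9   7  37 126
 149 367 286  73  54]
402 [ 13 141 277 320 343  32  22  21  20  21  17  10   4  22   6  15  83 148
 168 421 277  70  54]
404 [ 22  14  36 258 316  19  22  21  23  20  16  12   5   9  46  58 135 312
 267 268 149  58  52]
406 [ 21  22  10  96 134   2  23  21   9   3  21  10  16  11  49  57 137 317
 225  82  58  52  53]
408 [ 21  19  19  17  16   0   5  19  46  54  41   6  19  12  47  54  85 129
 100  55  54  52  52]
410 [19 19  9  3 37 49 52 54 54 49 23  2  6  3 54 56 50 39 25 35 53 54 51]
412 [ 6 33 45 53 54 56 54 52 55 51 18  2  3  3 40 32  1 16 22  4 48 53 50]
414 [53 54 52 53 52 51 56 51 52 51 18  2  4  3  6 13 15 22 22 16 38 50 54]
416 [54 53 52 54 56 53 54 51 47 30  4  4 
[... 438 characters left out ...]
  49  20   7   7  15
  24  23  23  23  19]
428 [52 53 53 51 51 53 53 52 51 39 44 40 18 33 27 16 10 14 21 23 23 21 23]
430 [54 53 53 52 51 51 53 52 50 67 17 12 22 79 38 20  4 15 22 20 20 16  7]
432 [ 53  50  55  56  51  51  51  53  51  70  14   1  32 162  53  22   2  14
  27  22   6 120 165]
434 [ 52  55  54  54  52  52  53  50  71  86   9   3  23 116  25  12  13  14
  23   3 121 188 199]
436 [ 53  51  54  54  54  51  52  52  77  83  16   2   7  34  12   4  12  13
  39 137 190 196 196]
t 1.6667 q [0.5271 0.3805 1.8612 0.     0.8979 0.4398] p [0.4854 0.2843 0.1006] F [ 0.2805 -0.7037  0.3266] gap 0.50184875227312
[[ 0.0018 -0.0872  0.9962]
 [ 0.0011  0.9962  0.0872]
 [-1.      0.0009  0.0018]]
```

Emit:
drive_tool(rows=[{"angular":[0,0,0],"travel":[2,0,0],"grip":0},{"angular":[0,0,0],"travel":[3.8,0,0],"grip":0},{"angular":[0,0,0],"travel":[3.8,0,0],"grip":0},{"angular":[0,0,0],"travel":[3.8,0,0],"grip":0}])

```text
time: 2.0
tool_pos: [0.4846, 0.2834, 0.0615]
ee_rot: [-0.068, 1.57, 0.068]
ft_force: [0.7, 1.6, 0.9]
finger_gap: 0.503
```

```bash
python3 - <<'E'
from h import *
o,R=st(); p=o["tool_pos"]
s=imaging.read_camera("side");c=imaging.read_camera("top")
im=cv2.resize(s["color"][370:460,260:360,::-1],None,fx=4,fy=4,interpolation=cv2.INTER_CUBIC)
f=lambda X:tuple(int(round((a-b+.5)*4)) for a,b in zip(pj(s,X),(260,370)))
for dy in(-.011,.011):
    for dz in(-.021,.021): cv2.circle(im,f(p+R@[.014,dy,dz]),2,(0,0,255),-1)
im2=cv2.resize(c["color"][225:315,150:250,::-1],None,fx=4,fy=4,interpolation=cv2.INTER_CUBIC)
cv2.imwrite("pics/p3.png",np.hstack([im,im2]))
E
```

```text
t 2.0 q [ 0.5265  0.4358  1.8849 -0.      0.8217  0.4399] p [0.4846 0.2834 0.0615] F [0.7353 1.5649 0.9269] gap 0.5025948628153155
[[-0.0007 -0.0866  0.9962]
 [-0.0004  0.9962  0.0866]
 [-1.     -0.0004 -0.0007]]
```

View pics/p3.png

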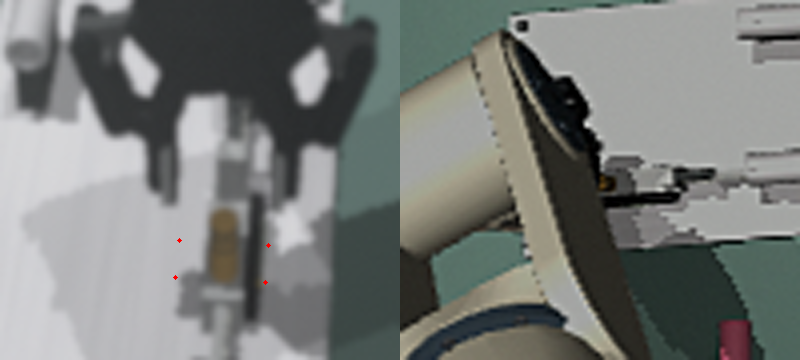

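The fingers still look 20–30 mm higher than reported, but they are centred on the post in x. Closing the gripper will test this: a grasped post stops it at about 0.165, a miss closes it to 0.

Emit:
drive_tool(rows=[{"angular":[0,0,0],"travel":[0,0,0],"grip":-0.5},{"angular":[0,0,0],"travel":[0,0,0],"grip":-0.5},{"angular":[0,0,0],"travel":[0,0,0],"grip":-0.5},{"angular":[0,0,0],"travel":[0,0,0],"grip":-0.5}])

```text
time: 2.43
tool_pos: [0.4852, 0.2834, 0.0616]
ee_rot: [-0.067, 1.569, 0.068]
ft_force: [0.2, -0.4, 0.5]
finger_gap: 0.251
```

```bash
python3 - <<'E'
from h import *
o,R=st(); p=o["tool_pos"]
s=imaging.read_camera("side")
im=cv2.resize(s["color"][360:450,255:365,::-1],None,fx=7,fy=6.6,interpolation=cv2.INTER_CUBIC)
cv2.imwrite("pics/p4.png",im)
E
```

```text
t 2.4333 q [ 0.5259  0.4355  1.8849 -0.      0.8205  0.4398] p [0.4852 0.2834 0.0616] F [ 0.2276 -0.3938  0.5125] gap 0.25087850215167545
[[ 0.0006 -0.086   0.9963]
 [ 0.0003  0.9963  0.086 ]
 [-1.      0.0003  0.0006]]
```

View pics/p4.png

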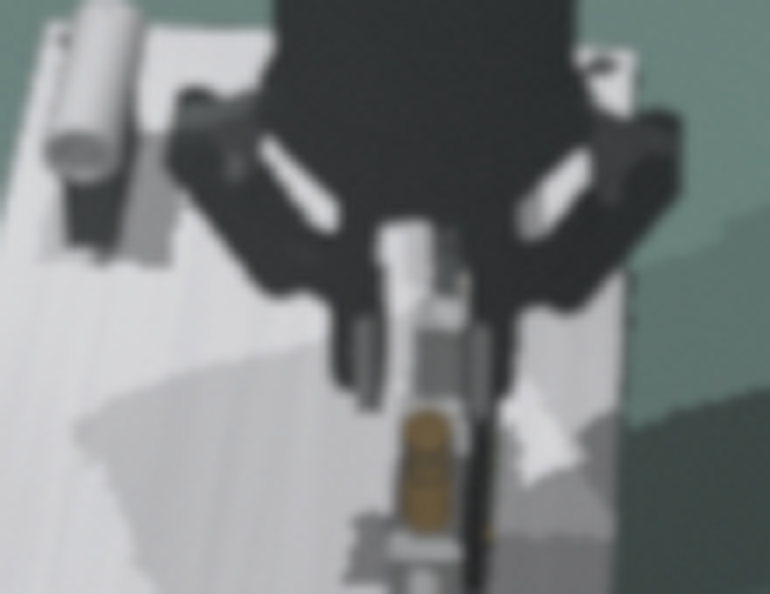

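At gap 0.25 the side crop shows the fingertips at about (370,408) and (480,412), ending above the post top at (428,425). They are therefore not around the post yet. I'll find the heights consistent with both cameras numerically.

```bash
python3 - <<'E'
from h import *
o,R=st(); p=o["tool_pos"]
c=imaging.read_camera("top");s=imaging.read_camera("side")
def bpy(k,u,v,y):
    d=k["R"].T@np.array([(u-k["cx"])/k["fx"],(v-k["cy"])/k["fy"],1]); q=-k["R"].T@k["t"]; return q+d*(y-q[1])/d[1]
for y in(.2945,.2834,.2724,.26): print("tips if y=",y,bpy(s,315.3,421.8,y))
print("cams",-c["R"].T@c["t"],-s["R"].T@s["t"])
g=c["color"].astype(int); 
print("top dark map cols 180..215 rows 236..282 (brightness)")
for v in range(236,284,2): print(v," ".join("%3d"%(g[v,u].sum()//3) for u in range(176,216,2)))
for z in(.07,.1,.15,.2,.25,.3): print("z",z,"top px of axis",np.round(pj(c,[p[0],p[1],z]),1))
E
```

```text
t 2.4833 q [ 0.5259  0.4357  1.885  -0.      0.8204  0.4398] p [0.4851 0.2833 0.0615] F [ 0.5999 -0.4614 -0.2652] gap 0.2518861909337199
[[ 0.0004 -0.086   0.9963]
 [ 0.0003  0.9963  0.086 ]
 [-1.      0.0002  0.0005]]
tips if y= 0.2945 [0.482  0.2945 0.094 ]
tips if y= 0.2834 [0.4838 0.2834 0.0817]
tips if y= 0.2724 [0.4856 0.2724 0.0696]
tips if y= 0.26 [0.4876 0.26   0.0559]
cams [ 0.425  -0.0488  1.5232] [0.3663 1.0112 0.8857]
top dark map cols 180..215 rows 236..282 (brightness)
236  78  58   4 167 166 164 164 163 163 164 164 163 163 163 163 165 163 163 162 164
238  59  97  17   0 167 166 164 163 164 164 163 163 163 164 164 164 163 163 163 163
240 137 144  31  14   0 168 163 164 163 164 163 163 165 164 164 164 162 164 164 163
242 160  85  90  15   9  69 173 164 164 163 163 164 164 163 163 164 163 163 163 164
244 150  52 157  18  16   3 170 181 179 167 164 165 163 165 163 164 163 164 164 163
246 146 128  85  79  24  10   7  11   0 162 164 163 164 164 164 163 164 164 164 164
248 146 158  21 173  33  16   2  13  11  61 169 163 164 163 164 163 164 163 164 163
250 144 152  59  55  99
[... 917 characters left out ...]
145 146 131  34  40  40  39  39  40  29  11  70  74  67 153 153 180
274  85  84 150 146 147 155  30  37  39  41  40  39  36   3   2   4   0   0  21  21
276  61  35 154 146 146 153  61  39  38  41  39  39  41   0   7  20  64  80 114 137
278  58  85 145 147 145 148  84  31  38  38  40  38  35  96  96  93  92 120 124 120
280  31  29 109 149 146 145 149  26  40  40  39  39  38  72  93  93  91 131 126 128
282  80  63  66 150 145 147 157  57  38  37  37  39  38  31  96  93  92 120 125 125
z 0.07 top px of axis [199.3 270. ]
z 0.1 top px of axis [197.  269.6]
z 0.15 top px of axis [192.9 268.8]
z 0.2 top px of axis [188.4 268. ]
z 0.25 top px of axis [183.6 267.2]
z 0.3 top px of axis [178.5 266.2]
```

Emit:
drive_tool(rows=[{"angular":[0,0,0],"travel":[0,0,0],"grip":-0.8},{"angular":[0,0,0],"travel":[0,0,0],"grip":-0.8},{"angular":[0,0,0],"travel":[0,0,0],"grip":-0.8}])

```text
time: 2.83
tool_pos: [0.4849, 0.2832, 0.0611]
ee_rot: [-0.068, 1.57, 0.068]
ft_force: [0.0, -0.7, -0.2]
finger_gap: 0.102
```

```bash
python3 - <<'E'
from h import *
o,R=st()
E
```

```text
t 2.8333 q [0.5259 0.4363 1.8852 0.     0.8202 0.4398] p [0.4849 0.2832 0.0611] F [ 0.0357 -0.7458 -0.2405] gap 0.10244865663430446
[[-0.0001 -0.086   0.9963]
 [-0.      0.9963  0.086 ]
 [-1.     -0.     -0.0001]]
```

The gap went below the post's 14 mm, so the pads are above the post and the images are right. I'll reopen, go 25 mm lower and close in stages. A stop at about 0.33 would mean the carriage, about 0.165 the post.

Emit:
drive_tool(rows=[{"angular":[0,0,0],"travel":[0,0,0],"grip":0.1},{"angular":[0,0,0],"travel":[0,0,0],"grip":0.1},{"angular":[0,0,0],"travel":[0,0,0],"grip":0.1},{"angular":[0,0,0],"travel":[0,0,0],"grip":0.1},{"angular":[0,0,0],"travel":[1.0,0,0],"grip":0.1},{"angular":[0,0,0],"travel":[2.0,0,0],"grip":0.1},{"angular":[0,0,0],"travel":[2.5,0,0],"grip":0.1},{"angular":[0,0,0],"travel":[2.5,0,0],"grip":0.1}])

```text
time: 3.5
tool_pos: [0.4837, 0.2825, 0.0342]
ee_rot: [-0.069, 1.573, 0.066]
ft_force: [-0.0, 0.1, 0.2]
finger_gap: 0.55
```

```bash
python3 - <<'E'
from h import *
o,R=st(); p=o["tool_pos"]
s=imaging.read_camera("side");c=imaging.read_camera("top")
a=cv2.resize(s["color"][60:480,200:640,::-1],(440,420))
b=cv2.resize(s["color"][380:450,280:340,::-1],(360,420),interpolation=cv2.INTER_CUBIC)
cv2.imwrite("pics/p5.png",np.hstack([a,b]))
E
```

```text
t 3.5 q [ 0.526   0.4768  1.8986 -0.      0.7693  0.4399] p [0.4837 0.2825 0.0342] F [-0.0291  0.0862  0.2351] gap 0.5498725927485105
[[-0.0027 -0.086   0.9963]
 [-0.0016  0.9963  0.086 ]
 [-1.     -0.0013 -0.0028]]
```

View pics/p5.png

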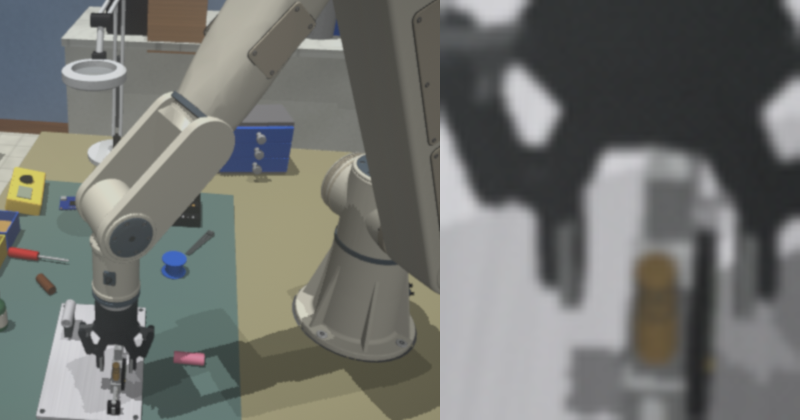

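The side view now shows the fingertips at crop row about 305, alongside the post (rows 265–360) and centred on it at column 657. I'll go 8 mm lower and close.

Emit:
drive_tool(rows=[{"angular":[0,0,0],"travel":[0.8,0,0],"grip":0.1},{"angular":[0,0,0],"travel":[0.8,0,0],"grip":-0.9},{"angular":[0,0,0],"travel":[0.8,0,0],"grip":-0.9},{"angular":[0,0,0],"travel":[0.8,0,0],"grip":-0.9},{"angular":[0,0,0],"travel":[0.8,0,0],"grip":-0.9},{"angular":[0,0,0],"travel":[0.8,0,0],"grip":-0.9},{"angular":[0,0,0],"travel":[0.8,0,0],"grip":-0.9}])

```text
time: 4.18
tool_pos: [0.4848, 0.2832, 0.0283]
ee_rot: [-0.068, 1.57, 0.068]
ft_force: [-1.3, -0.5, 0.8]
finger_gap: 0.138
```

```bash
python3 - <<'E'
from h import *
o,R=st()
E
```

```text
t 4.1833 q [0.526  0.4862 1.9006 0.0001 0.7549 0.4398] p [0.4848 0.2832 0.0283] F [-1.2616 -0.5409  0.817 ] gap 0.1376723588350282
[[-0.0001 -0.086   0.9963]
 [-0.      0.9963  0.086 ]
 [-1.     -0.     -0.0001]]
```

Emit:
drive_tool(rows=[{"angular":[0,0,0],"travel":[0,0,0],"grip":-0.9},{"angular":[0,0,0],"travel":[0,-0.3,0],"grip":-0.9},{"angular":[0,0,0],"travel":[0,-0.6,0],"grip":-0.9},{"angular":[0,0,0],"travel":[0,-1.0,0],"grip":-0.9},{"angular":[0,0,0],"travel":[0,-1.0,0],"grip":-0.9}])

```text
time: 4.6
tool_pos: [0.4858, 0.2725, 0.0283]
ee_rot: [-0.068, 1.57, 0.067]
ft_force: [-1.6, -1.3, 4.2]
finger_gap: 0.137
```

```bash
python3 - <<'E'
from h import *
o,R=st()
c=imaging.read_camera("side"); a=cv2.imread("pics/side0.png")[:,:,::-1]
g=c["color"][400:470,285:345].astype(int); m=(g[...,0]-g[...,2]>30)
v,u=np.nonzero(m); print("brass px",len(v),u.mean()+285,v.min()+400,v.max()+400)
g=a[400:470,285:345].astype(int); m=(g[...,0]-g[...,2]>30)
v,u=np.nonzero(m); print("brass px before",len(v),u.mean()+285,v.min()+400,v.max()+400)
E
```

```text
t 4.6 q [ 0.5087  0.4811  1.9103 -0.0004  0.7504  0.4229] p [0.4858 0.2725 0.0283] F [-1.6383 -1.2806  4.1667] gap 0.1366334451309778
[[-0.0001 -0.0859  0.9963]
 [-0.0004  0.9963  0.0859]
 [-1.     -0.0004 -0.0002]]
brass px 51 315.921568627451 419 434
brass px before 72 315.31944444444446 422 439
```

The gap holds at 0.137 and the brass moved with the tool, so the post is gripped. Pushing on.

Emit:
drive_tool(rows=[{"angular":[0,0,0],"travel":[0,-0.3,0],"grip":-0.9},{"angular":[0,0,0],"travel":[0,-0.6,0],"grip":-0.9},{"angular":[0,0,0],"travel":[0,-0.9,0],"grip":-0.9},{"angular":[0,0,0],"travel":[0,-1.2,0],"grip":-0.9}])

```text
time: 4.98
tool_pos: [0.4868, 0.2611, 0.0282]
ee_rot: [-0.068, 1.57, 0.068]
ft_force: [-3.9, 1.3, 4.2]
finger_gap: 0.131
```

Emit:
drive_tool(rows=[{"angular":[0,0,0],"travel":[0,-0.15,0],"grip":-0.9},{"angular":[0,0,0],"travel":[0,-0.3,0],"grip":-0.9}])

```text
time: 5.15
tool_pos: [0.487, 0.258, 0.0283]
ee_rot: [-0.067, 1.57, 0.068]
ft_force: [-4.1, 2.0, 4.8]
finger_gap: 0.138
```

Emit:
drive_tool(rows=[{"angular":[0,0,0],"travel":[0,-0.1,0],"grip":-0.9},{"angular":[0,0,0],"travel":[0,-0.2,0],"grip":-0.9}])

```text
time: 5.32
tool_pos: [0.4872, 0.2562, 0.0283]
ee_rot: [-0.067, 1.57, 0.068]
ft_force: [-3.8, 1.4, 5.4]
finger_gap: 0.139
```

Emit:
drive_tool(rows=[{"angular":[0,0,0],"travel":[0,-0.1,0],"grip":-0.9},{"angular":[0,0,0],"travel":[0,-0.2,0],"grip":-0.9}])

```text
time: 5.48
tool_pos: [0.4874, 0.2542, 0.0283]
ee_rot: [-0.067, 1.57, 0.068]
ft_force: [-4.6, 1.6, 5.4]
finger_gap: 0.136
```

Emit:
drive_tool(rows=[{"angular":[0,0,0],"travel":[0,-0.1,0],"grip":-0.9},{"angular":[0,0,0],"travel":[0,-0.2,0],"grip":-0.9}])

```text
time: 5.65
tool_pos: [0.4876, 0.2526, 0.0283]
ee_rot: [-0.067, 1.57, 0.068]
ft_force: [-6.4, 9.4, 3.6]
finger_gap: 0.138
```

Emit:
drive_tool(rows=[{"angular":[0,0,0],"travel":[0,-0.1,0],"grip":-0.9},{"angular":[0,0,0],"travel":[0,-0.2,0],"grip":-0.9}])

```text
time: 5.82
tool_pos: [0.4876, 0.2524, 0.0283]
ee_rot: [-0.064, 1.57, 0.069]
ft_force: [-9.2, 20.1, 1.6]
finger_gap: 0.136
```

The jaw has stopped after 31 mm of travel, at about 0.050, with the reaction rising. That is the closed end, so the hole is at the fixed-jaw (-y) end. I'll ease the push to about 10 N and hold it.

Emit:
drive_tool(rows=[{"angular":[0,0,0],"travel":[0,0.1,0],"grip":-0.9},{"angular":[0,0,0],"travel":[0,0.1,0],"grip":-0.9},{"angular":[0,0,0],"travel":[0,0.1,0],"grip":-0.9},{"angular":[0,0,0],"travel":[0,0.1,0],"grip":-0.9},{"angular":[0,0,0],"travel":[0,0.1,0],"grip":-0.9}])

```text
time: 6.23
tool_pos: [0.4876, 0.2526, 0.0283]
ee_rot: [-0.065, 1.57, 0.069]
ft_force: [-5.5, 8.9, 3.9]
finger_gap: 0.134
```

Emit:
drive_tool(rows=[{"angular":[0,0,0],"travel":[0,0,0],"grip":-0.9},{"angular":[0,0,0],"travel":[0,0,0],"grip":-0.9},{"angular":[0,0,0],"travel":[0,0,0],"grip":-0.9},{"angular":[0,0,0],"travel":[0,0,0],"grip":-0.9}])

```text
time: 6.57
tool_pos: [0.4875, 0.2526, 0.0283]
ee_rot: [-0.066, 1.57, 0.069]
ft_force: [-6.5, 9.9, 3.6]
finger_gap: 0.136
```

```bash
python3 - <<'E'
from h import *
o,R=st()
c=imaging.read_camera("top");cv2.imwrite("pics/top_closed.png",c["color"][:,:,::-1])
g=cv2.cvtColor(c["color"],cv2.COLOR_RGB2GRAY).astype(int)
print("cols 206-272"); 
for v in range(260,276,2): print(v," ".join("%3d"%x for x in g[v,206:274:2]))
E
```

```text
t 6.5667 q [0.4741 0.4715 1.9286 0.0026 0.7406 0.3867] p [0.4875 0.2526 0.0283] F [-6.4669  9.9457  3.5935] gap 0.1355925079765647
[[ 0.     -0.0853  0.9964]
 [ 0.002   0.9964  0.0853]
 [-1.      0.002   0.0002]]
cols 206-272
260  71  48   7  72 183 177 173 166 166 164 164 164 164 164 165 164 164 164 165 165 165 166 166 165 166 167 169 166 166 168 176 176 166 165
262  34 102  22   0  89  91  88 154 165 164 166 164 166 164 165 164 170 172 173 172 132  90 104  93  89  99  55 160 132  75  21  17 158 166
264  38  33  69  24  63  98  87 173 165 167 171 173 172 167 167 168 115 121 142 151 157 165 171 171 170 170  83 165 180   4 134  47 161 166
266  41  40  41  46  37  52  98 147 153 145 142  68   2 137  82  55 134 168 168 166 165 167 130 159 165 171  87 162 184  16 131  45 164 166
268  39  39  39  40  46  64 144 136 135 134 137 106  50  39  23  17  88 142 137 157 156 151 147 141 136 133  81  56   1  20  31  36  69 169
270  40  39  40  40  42  72  63 149 143 157 132  74  10 135 142 139 113  74  69  57  59  44  73  93  97 136 133 132 132 137 142 137 125 167
272  38  40  40  39  38  54  35  25  26  11  12   0  65 138 130 129 134 100  92  94  91  90 129 128 130 129 130 130 129 126 161 167 166 165
274  39  39  39  39  42   9   2   0   0   7   0   4 124 125 171 171 172 172 110  89  87  93  86 126 123 123 161 170 169 165 165 165 164 165
```

Emit:
drive_tool(rows=[{"angular":[0,0,0],"travel":[0,0.3,0],"grip":-0.9},{"angular":[0,0,0],"travel":[0,0.8,0],"grip":-0.9},{"angular":[0,0,0],"travel":[0,1.3,0],"grip":-0.9},{"angular":[0,0,0],"travel":[0,1.8,0],"grip":-0.9},{"angular":[0,0,0],"travel":[0,2.3,0],"grip":-0.9},{"angular":[0,0,0],"travel":[0,2.8,0],"grip":-0.9},{"angular":[0,0,0],"travel":[0,2.8,0],"grip":-0.9},{"angular":[0,0,0],"travel":[0,2.8,0],"grip":-0.9}])

```text
time: 7.28
tool_pos: [0.4853, 0.2793, 0.0283]
ee_rot: [-0.068, 1.57, 0.068]
ft_force: [-3.8, 1.3, 5.0]
finger_gap: 0.137
```

Emit:
drive_tool(rows=[{"angular":[0,0,0],"travel":[0,0,0],"grip":0.1},{"angular":[0,0,0],"travel":[0,0,0],"grip":0.1},{"angular":[0,0,0],"travel":[0,0,0],"grip":0.1},{"angular":[0,0,0],"travel":[0,0,0],"grip":0.1},{"angular":[0,0,0],"travel":[-4,0,0],"grip":0.1},{"angular":[0,0,0],"travel":[-7,0,0],"grip":0.1},{"angular":[0,0,0],"travel":[-7,0,0],"grip":0.1},{"angular":[0,0,0],"travel":[-7,0,0],"grip":0.1}])

```text
time: 7.95
tool_pos: [0.4868, 0.2799, 0.0999]
ee_rot: [-0.066, 1.566, 0.069]
ft_force: [-0.2, -1.0, 0.4]
finger_gap: 0.555
```

```bash
python3 - <<'E'
from h import *
o,R=st(); p=o["tool_pos"]
c=imaging.read_camera("side"); cv2.imwrite("pics/side_back.png",c["color"][:,:,::-1])
a=cv2.imread("pics/side0.png")[:,:,::-1]
for k in (a,c["color"]):
    g=k[400:470,285:345].astype(int); m=(g[...,0]-g[...,2]>30); v,u=np.nonzero(m); print("brass",len(v),u.mean()+285,v.min()+400,v.max()+400)
    G=cv2.cvtColor(k,cv2.COLOR_RGB2GRAY)
    print("spacer col profile rows 352..400 at col 321:",G[352:402,320])
E
```

```text
t 7.95 q [ 0.5193  0.3789  1.8655 -0.0002  0.893   0.4333] p [0.4868 0.2799 0.0999] F [-0.1536 -1.0106  0.4033] gap 0.5553694459014794
[[ 0.0037 -0.086   0.9963]
 [ 0.002   0.9963  0.086 ]
 [-1.      0.0016  0.0038]]
brass 72 315.31944444444446 422 439
spacer col profile rows 352..400 at col 321: [121 120 120 120 122 131 148 157 141 110 127 171 192 197 196 197 197 198
 198 197 197 193 190 195 196 196 196 196 194 191 176 145 121 115 116 117
 117 116 107  86  72  77  87  88  85  91  96  97 102 111]
brass 58 315.6551724137931 421 437
spacer col profile rows 352..400 at col 321: [ 51  51  50  51  50  51  51  51  50  51  51  50  51  51  52  52  51  52
  52  52  52  51  53  69 116 169 195 198 181 146 121 117 118 118 119 117
 108  86  67  62  63  70  78  82  88  93  94  92  96 104]
```

The jaw is back near its start: the brass rows went from 422–439 to 421–437. Moving above the spacer, whose hole end points to the fixed jaw (-y).

Emit:
drive_tool(rows=[{"angular":[0,0,0],"travel":[0,-14.2,0],"grip":0.1},{"angular":[0,0,0],"travel":[0,-14.2,0],"grip":0.1},{"angular":[0,0,0],"travel":[0,-14.2,0],"grip":0.1},{"angular":[0,0,0],"travel":[0,-14.2,0],"grip":0.1},{"angular":[0,0,0],"travel":[0,-14.2,0],"grip":0.1},{"angular":[0,0,0],"travel":[0,-14.2,0],"grip":0.1}])

```text
time: 8.5
tool_pos: [0.4968, 0.1369, 0.0971]
ee_rot: [-0.066, 1.572, 0.066]
ft_force: [1.0, -0.3, -0.3]
finger_gap: 0.55
```

```bash
python3 - <<'E'
from h import *
o,R=st(); p=o["tool_pos"]
c=imaging.read_camera("top"); s=imaging.read_camera("side"); print(pj(c,p),pj(s,p))
im=cv2.resize(s["color"][320:460,240:370,::-1],(390,420),interpolation=cv2.INTER_CUBIC)
im2=cv2.resize(c["color"][215:305,180:268,::-1],(410,420),interpolation=cv2.INTER_CUBIC)
cv2.imwrite("pics/p6.png",np.hstack([im,im2]))
E
```

```text
t 8.5 q [0.2658 0.3235 1.9608 0.0002 0.8591 0.1819] p [0.4968 0.1369 0.0971] F [ 0.9932 -0.282  -0.2515] gap 0.5503854688658429
[[-0.0018 -0.0836  0.9965]
 [-0.0003  0.9965  0.0836]
 [-1.     -0.0002 -0.0018]]
(np.float64(247.43840217071374), np.float64(265.6252936663778)) (np.float64(320.3668998325754), np.float64(361.18630260190355))
```

View pics/p6.png

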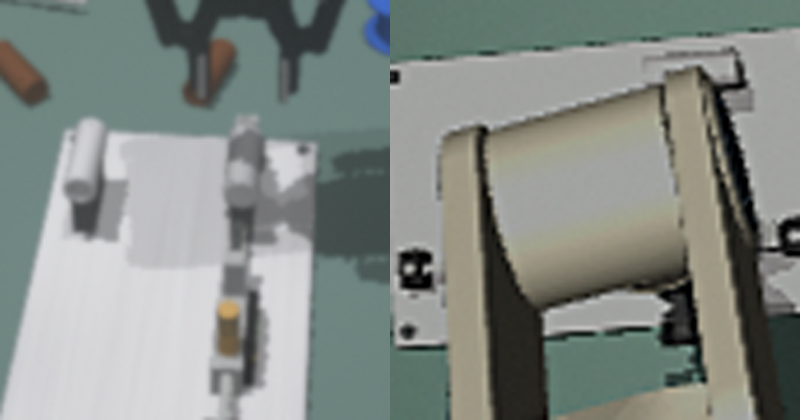

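The side crop shows the jaw clear and the fingers (columns 203 and 287) straddling the spacer axis at column 243. I'll descend in two stages, then check.

Emit:
drive_tool(rows=[{"angular":[0,0,0],"travel":[3,0.1,0],"grip":0.1},{"angular":[0,0,0],"travel":[5,0.1,0],"grip":0.1},{"angular":[0,0,0],"travel":[6.5,0.1,0],"grip":0.1},{"angular":[0,0,0],"travel":[7.5,0.1,0],"grip":0.1},{"angular":[0,0,0],"travel":[7.5,0.1,0],"grip":0.1},{"angular":[0,0,0],"travel":[7.5,0.1,0],"grip":0.1}])

```text
time: 9.1
tool_pos: [0.4971, 0.1395, 0.0229]
ee_rot: [-0.069, 1.571, 0.068]
ft_force: [0.4, -0.1, 0.3]
finger_gap: 0.552
```

```bash
python3 - <<'E'
from h import *
o,R=st(); p=o["tool_pos"]
s=imaging.read_camera("side")
im=cv2.resize(s["color"][340:420,285:365,::-1],(480,480),interpolation=cv2.INTER_CUBIC)
cv2.imwrite("pics/p7.png",im)
E
```

```text
t 9.1 q [0.2706 0.4439 2.     0.0001 0.6987 0.1833] p [0.4971 0.1395 0.0229] F [ 0.4249 -0.1296  0.3355] gap 0.5519494768068213
[[-0.001  -0.0872  0.9962]
 [-0.0002  0.9962  0.0872]
 [-1.     -0.0002 -0.001 ]]
```

View pics/p7.png

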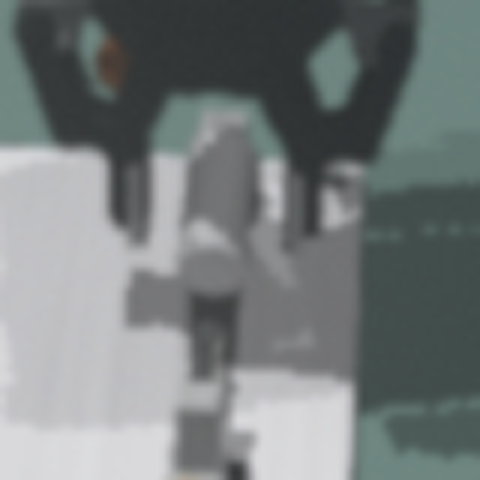

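```bash
python3 - <<'E'
from h import *
s=imaging.read_camera("side")
def bpy(k,u,v,y):
    d=k["R"].T@np.array([(u-k["cx"])/k["fx"],(v-k["cy"])/k["fy"],1]); q=-k["R"].T@k["t"]; return q+d*(y-q[1])/d[1]
for u in (285+138/6,285+297/6,285+212/6):
  for y in(.1395,.1505): print(bpy(s,u,340+243/6,y))
E
```

```text
[0.52250633 0.1395     0.04246362]
[0.52053542 0.1505     0.05310461]
[0.46652687 0.1395     0.05107172]
[0.46526238 0.1505     0.06160408]
[0.49630551 0.1395     0.04649258]
[0.49466523 0.1505     0.05708273]
```

Tips are at z of about 0.046–0.057, so I'll lower another 10 mm to get the pads over the spacer axis, then close and lift a little.

Emit:
drive_tool(rows=[{"angular":[0,0,0],"travel":[0.5,0,0],"grip":0.1},{"angular":[0,0,0],"travel":[1.0,0,0],"grip":0.1},{"angular":[0,0,0],"travel":[1.0,0,0],"grip":-0.8},{"angular":[0,0,0],"travel":[1.0,0,0],"grip":-0.8},{"angular":[0,0,0],"travel":[1.0,0,0],"grip":-0.8},{"angular":[0,0,0],"travel":[1.0,0,0],"grip":-0.8},{"angular":[0,0,0],"travel":[1.0,0,0],"grip":-0.8},{"angular":[0,0,0],"travel":[1.0,0,0],"grip":-0.8}])

```text
time: 9.87
tool_pos: [0.4972, 0.1387, 0.0133]
ee_rot: [-0.068, 1.57, 0.068]
ft_force: [-1.8, 0.4, 0.9]
finger_gap: 0.258
```

Emit:
drive_tool(rows=[{"angular":[0,0,0],"travel":[-0.5,0,0],"grip":-0.8},{"angular":[0,0,0],"travel":[-2,0,0],"grip":-0.8},{"angular":[0,0,0],"travel":[-4,0,0],"grip":-0.8},{"angular":[0,0,0],"travel":[-7,0,0],"grip":-0.8},{"angular":[0,0,0],"travel":[-10,0,0],"grip":-0.8},{"angular":[0,0,0],"travel":[-14,0,0],"grip":-0.8},{"angular":[0,0,0],"travel":[-18,0,0],"grip":-0.8},{"angular":[0,0,0],"travel":[-18,0,0],"grip":-0.8}])

```text
time: 10.53
tool_pos: [0.5018, 0.14, 0.2011]
ee_rot: [-0.065, 1.558, 0.07]
ft_force: [1.0, 0.3, -0.2]
finger_gap: 0.26
```

```bash
python3 - <<'E'
from h import *
st()
import json
from scipy.optimize import least_squares
L=[json.loads(l) for l in open("log.jsonl")]
Q=np.array([l["joint_positions"] for l in L]);P=np.array([l["tool_pos"] for l in L])
r=np.hypot(P[:,0],P[:,1]);print("j1-az",Q[:,0]-np.arctan2(P[:,1],P[:,0]))
# planar: r=a1+L2 sin q2+L3 sin(q2+q3)+a3 cos + T sin(sum)
def f(k):
    a1,d1,L2,L3,a3,T=k; A=Q[:,1]; B=A+Q[:,2]; S=B+Q[:,4]
    return np.r_[a1+L2*np.sin(A)+L3*np.sin(B)+a3*np.cos(B)+T*np.sin(S)-r, d1+L2*np.cos(A)+L3*np.cos(B)-a3*np.sin(B)+T*np.cos(S)-P[:,2]]
s=least_squares(f,[0,.3,.5,.5,0,.25]);print(s.x,np.abs(s.fun).max())
E
```

```text
t 10.5333 q [0.2692 0.1896 1.8682 0.     1.0717 0.1831] p [0.5018 0.14   0.2011] F [ 1.0178  0.2624 -0.1985] gap 0.26029033917070293
[[ 0.0117 -0.086   0.9962]
 [ 0.0032  0.9963  0.086 ]
 [-0.9999  0.0022  0.0119]]
j1-az [-0.0016 -0.0028 -0.0027 -0.0027 -0.0027 -0.0027 -0.0027 -0.0027 -0.0027
 -0.0025 -0.0039 -0.0026 -0.003  -0.0029 -0.0029]
[0.     0.2941 0.5681 0.4943 0.0585 0.3679] 2.1399615821593443e-06
```

The spacer is held at gap 0.26 and lifted. The kinematic model fits exactly, so I'll use it to choose a feasible heading with tool y pointing down (hole = -tool y, up) and check the path.

```bash
cat > kin.py <<'E'
from h import *
from scipy.optimize import least_squares
d1,L2,L3,a3,T=.2941,.5681,.4943,.0585,.3679
E=lambda a,t:Rn.from_euler(a,t).as_matrix()
M=np.array([[0,0,-1],[0,1,0],[1,0,0.]])
lo=np.array([-2.63,-.92,.06,-1.3,0,-3.02]);hi=np.array([2.63,2.1,2.66,4.44,2.69,3.02])
def fk(q):
    Z=np.array([0,0,1.]);B=q[1]+q[2];W=E('z',q[0]); RB=E('y',B)
    Rw=RB@E('z',q[3])@E('y',q[4])
    return W@(d1*Z+E('y',q[1])@Z*L2+RB@[a3,0,L3]+Rw@Z*T), W@Rw@E('z',q[5])@M
def ik(p,R,q0):
    def f(q):
        P,Q=fk(q);return np.r_[(P-p)*5,Rn.from_matrix(R@Q.T).as_rotvec()]
    s=least_squares(f,np.clip(q0,lo+.01,hi-.01),bounds=(lo,hi));return s.x,np.abs(s.fun).max()
E
python3 - <<'E'
from kin import *
np.set_printoptions(precision=2,suppress=True)
o=manip.observe();P,R=fk(o["joint_positions"]);print(P-o["tool_pos"],np.abs(R-Rn.from_rotvec(o["ee_rot"]).as_matrix()).max())
rng=np.random.default_rng(0); q0=o["joint_positions"]
for ph in range(-180,180,20):
    h=np.array([np.cos(np.radians(ph)),np.sin(np.radians(ph)),0]); y=np.array([0,0,-1.]); Rt=np.c_[h,y,np.cross(h,y)]
    best=None
    for k in range(8):
        s=q0+ (0 if k==0 else rng.normal(0,1,6)*[.3,.4,.4,1.5,.7,1.5])
        q,e=ik(np.array([.627,-.268,.2])+.03*h,Rt,s)
        if e<1e-3:
            c=np.abs(q-q0).max(); m=np.minimum(q-lo,hi-q).min()
            if m>.05 and (best is None or c<best[0]): best=(c,m,q)
    print(ph,best)
E
```

```text
[ 0. -0.  0.] 6.574601973952099e-16
-180 None
-160 (np.float64(1.398043820514906), np.float64(0.22030409479832835), array([-0.16,  1.25,  0.78, -0.9 ,  2.47,  0.79]))
-140 (np.float64(1.1378617844674384), np.float64(0.2764953001187973), array([-0.06,  1.14,  1.04, -1.02,  2.21,  0.8 ]))
-120 (np.float64(1.160424445042851), np.float64(0.13959453401223576), array([ 0.03,  1.03,  1.32, -1.16,  1.95,  0.86]))
-100 None
-80 None
-60 (np.float64(4.253194596219998), np.float64(0.18678642472491536), array([0.05, 0.79, 2.12, 4.25, 1.47, 1.36]))
-40 (np.float64(3.70338020711179), np.float64(0.3606460804236473), array([-0.14,  0.78,  2.3 ,  3.7 ,  1.52,  1.54]))
-20 (np.float64(3.0329746515050195), np.float64(0.30808376512044644), array([-0.46,  0.79,  2.35,  3.03,  1.57,  1.57]))
0 (np.float64(2.391193419952919), np.float64(0.40563626923922724), array([-0.75,  0.78,  2.25,  2.39,  1.49,  1.64]))
20 (np.float64(1.8876793495373343), np.float64(0.608276050604446), array([-0.89,  0.8 ,  2.05,  1.89,  1.48,  1.85]))
40 None
60 (np.float64(2.0256866997895875), np.float64(0.8112564290993234), array([-0.89,  0.95,  1.52,  1.28,  1.79,  2.21]))
80 (np.float64(2.1241484867951788), np.float64(0.6566705131096935), array([-0.81,  1.06,  1.24,  1.11,  2.03,  2.31]))
100 (np.float64(2.170990738973132), np.float64(0.39849668344619404), array([-0.72,  1.18,  0.96,  0.99,  2.29,  2.35]))
120 (np.float64(2.1469881619978586), np.float64(0.1404361219894561), array([-0.61,  1.29,  0.7 ,  0.85,  2.55,  2.33]))
140 None
160 None
```

```bash
cat >> kin.py <<'E'
from scipy.spatial.transform import Slerp
def Rt(ph):
    h=np.array([np.cos(np.radians(ph)),np.sin(np.radians(ph)),0]); y=np.array([0,0,-1.]); return np.c_[h,y,np.cross(h,y)]
def path(q,p1,R1,n):
    p0,R0=fk(q); S=Slerp([0,1],Rn.from_matrix([R0,R1])); w=0;m=9;e=0
    for t in np.linspace(0,1,n+1)[1:]:
        qn,er=ik(p0+(p1-p0)*t,S([t]).as_matrix()[0],q); w=max(w,np.abs((qn-q)*12/[2.22,2.22,2.79,3.14,3.14,3.14]).max()); m=min(m,np.minimum(qn-lo,hi-qn).min()); e=max(e,er); q=qn
    return q,w,m,e,p0,R0
def cmd(p0,R0,p1,R1): return (R0.T@(p1-p0)*100).round(2), np.degrees(Rn.from_matrix(R0.T@R1).as_rotvec()).round(1)
E
python3 - <<'E'
from kin import *
np.set_printoptions(precision=2,suppress=True)
q0=manip.observe()["joint_positions"]
for ph in(20,30,45,60):
  for w in((.45,-.05,.26),(.5,0,.26),(.48,-.1,.26)):
    q,s,m,e,p0,R0=path(q0,np.array(w),Rt(ph),20)
    print(ph,w,"speedfrac@20rows",s,"margin",m,"err",e,q,cmd(p0,R0,np.array(w),Rt(ph)))
    h=Rt(ph)[:,0]; q2,s,m,e,*_=path(q,np.array([.627,-.268,.2])+.03*h,Rt(ph),10); print("   ->lens",s,m,e,q2)
E
```

```text
20 (0.45, -0.05, 0.26) speedfrac@20rows 1.0674562060885502 margin 6.908873670393855e-23 err 0.48933041076704337 [-0.04 -0.56  2.64 -1.29  0.   -0.38] (array([ -6.01, -18.32,  -6.75]), array([-80.6, -79.7, -61. ]))
   ->lens 0.43395682997850293 4.654751486997994e-22 0.7325370003647436 [-0.33  0.19  2.11 -1.3   0.   -0.54]
20 (0.5, 0, 0.26) speedfrac@20rows 0.9058227888158683 margin 1.2510086295407292e-17 err 0.5444540784214578 [ 0.04 -0.38  2.53 -1.29  0.   -0.37] (array([ -5.94, -13.77,  -1.34]), array([-80.6, -79.7, -61. ]))
   ->lens 0.32472295901834064 6.998844247563787e-27 0.7325370902630131 [-0.33  0.19  2.11 -1.29  0.   -0.55]
20 (0.48, -0.1, 0.26) speedfrac@20rows 1.0099542832462058 margin 1.1858162758613153e-17 err 0.5500179684778128 [-0.13 -0.41  2.55 -1.29  0.   -0.42] (array([ -5.99, -23.56,  -4.2 ]), array([-80.6, -79.7, -61. ]))
   ->lens 0.3379381298230117 6.1744881676597146e-24 0.7325369291739088 [-0.33  0.19  2.11 -1.29  0.   -0.55]
30 (0.45, -0.05, 0.26) speedfrac@20rows 1.1859731719682427 margin 4.216738032317021e-21 err 0.48379708502980034 [-0.01 -0.55  2.64 -1.29 
[... 2036 characters left out ...]
6e-16 0.8324539593396094 [-0.81  0.93  1.2   1.09  1.86 -3.02]
60 (0.5, 0, 0.26) speedfrac@20rows 7.142159950443923 margin 4.440892098500626e-16 err 0.78919236933446 [-0.52  0.03  2.1   0.98  1.14 -3.02] (array([ -5.94, -13.77,  -1.34]), array([-107.4, -106.8,  -33.1]))
   ->lens 1.0313564941173636 4.440892098500626e-16 0.8324547560042439 [-0.81  0.93  1.2   1.09  1.86 -3.02]
60 (0.48, -0.1, 0.26) speedfrac@20rows 3.886722228739087 margin 4.440892098500626e-16 err 0.9070758102248975 [-0.76  0.2   1.95  0.92  1.39 -3.02] (array([ -5.99, -23.56,  -4.2 ]), array([-107.4, -106.8,  -33.1]))
   ->lens 0.8378662378456344 4.440892098500626e-16 0.8324481611517612 [-0.81  0.93  1.2   1.09  1.86 -3.02]
```

```bash
python3 - <<'E'
from kin import *
np.set_printoptions(precision=2,suppress=True)
q0=manip.observe()["joint_positions"]
for ph,seed in((20,[-.89,.8,2.05,1.89,1.48,1.85]),(50,[-.89,.95,1.6,1.35,1.7,2.1])):
  qf,e=ik(np.array([.627,-.268,.2])+.03*Rt(ph)[:,0],Rt(ph),seed)
  for W in((.48,-.1,.28),(.48,-.2,.28),(.5,-.08,.25)):
    qw,e1=ik(np.array(W),Rt(ph),qf); print("phi",ph,W,"qw",qw,e1,"qf",qf,e)
    if e1>1e-3: continue
    N=4; q=q0
    for i in range(1,N+1):
        qi=q0+(qw-q0)*i/N; p,R=fk(qi); rot=np.degrees(np.linalg.norm(Rn.from_matrix(fk(q)[1].T@R).as_rotvec()))
        q,s,m,er,p0,R0=path(q,p,R,8)
        wr=p-T*R[:,0]; print("   ",i,"sp",s,"mar",m,"e",er,"rot",rot,"tcp",p,"wrist",wr,"x",R[:,0],"d",np.abs(q-qi).max())
    q,s,m,er,*_=path(q,fk(qf)[0],fk(qf)[1],8); print("   lens",s,m,er,np.abs(q-qf).max())
E
```

```text
phi 20 (0.48, -0.1, 0.28) qw [-1.03  0.56  2.54  1.76  1.56  1.61] 1.9447438128051374e-10 qf [-0.89  0.8   2.05  1.89  1.48  1.85] 1.7285967102154132e-09
    1 sp 0.27103414893410493 mar 0.6232674769750477 e 1.3017343848176373e-09 rot 60.519051628573635 tcp [0.38 0.12 0.14] wrist [ 0.48 -0.03  0.46] x [-0.28  0.41 -0.87] d 3.674838211509268e-14
    2 sp 0.23089184016357855 mar 0.4547223172299302 e 2.398070566379275e-09 rot 60.60749283069493 tcp [0.36 0.15 0.17] wrist [ 0.39 -0.16  0.37] x [-0.08  0.84 -0.54] d 1.2878587085651816e-14
    3 sp 0.30090367728959294 mar 0.2861771574848211 e 3.191891195797325e-15 rot 59.290170976420136 tcp [0.44 0.09 0.24] wrist [ 0.26 -0.23  0.31] x [ 0.47  0.86 -0.2 ] d 6.661338147750939e-16
    4 sp 0.3593905248752846 mar 0.11763199773969912 e 3.950625744905763e-14 rot 57.264155666511655 tcp [ 0.48 -0.1   0.28] wrist [ 0.13 -0.23  0.28] x [ 0.94  0.34 -0.  ] d 8.926193117986259e-14
   lens 0.27882237316322656 0.175681979357313 1.757311646956904e-09 8.881784197001252e-16
phi 20 (0.48, -0.2, 0.28) qw [-1.18  0.56  2.36  1.61  1.56  1.79] 3.807213564467542
[... 4280 characters left out ...]
.91] d 4.440892098500626e-16
    2 sp 0.20583196822419286 mar 0.6449376803752807 e 1.5356187199611482e-09 rot 56.01131026809745 tcp [0.4  0.1  0.15] wrist [ 0.48 -0.17  0.39] x [-0.23  0.72 -0.65] d 6.661338147750939e-16
    3 sp 0.23807355967717386 mar 0.5715002024356068 e 5.667641613156244e-10 rot 54.006674873429226 tcp [0.44 0.06 0.2 ] wrist [ 0.39 -0.29  0.32] x [ 0.15  0.94 -0.32] d 4.061830871648908e-10
    4 sp 0.2650423146765698 mar 0.4980627240304507 e 1.0771633027345727e-09 rot 51.213246171460405 tcp [ 0.5  -0.08  0.25] wrist [ 0.26 -0.36  0.25] x [ 0.64  0.77 -0.  ] d 5.551115123125783e-16
   lens 0.29056935785790233 0.5569763383044442 1.6648199109865267e-09 1.7763568394002505e-15
```

```bash
cat > plan.py <<'E'
from kin import *
np.set_printoptions(precision=2,suppress=True)
def plan(q0,qw,N):
    q=q0;out=[]
    for i in range(1,N+1):
        p,R=fk(q0+(qw-q0)*i/N); p0,R0=fk(q)
        tr,an=cmd(p0,R0,p,R); tr=tr.round(1);an=an.round(0)
        p=p0+R0@tr/100; R=R0@Rn.from_rotvec(np.radians(an)).as_matrix()
        q,s,m,er,*_=path(q,p,R,9); out.append((tr,an,round(s,2),round(m,2),round(er,5)))
        w=p-T*R[:,0]; print(i,*out[-1],"tcp",p,"wrist",w,"lensdist",np.linalg.norm(w[:2]-[.627,-.268]))
    return q
E
python3 - <<'E'
from plan import *
q0=manip.observe()["joint_positions"].copy()
for ph,W in((50,(.44,-.04,.3)),(35,(.42,-.08,.3)),(50,(.42,-.1,.3))):
    qw,e=ik(np.array(W),Rt(ph),[-1,.61,2.16,1.29,1.68,1.93]); print(ph,W,qw,e)
    if e<1e-3: q=plan(q0,qw,4); print(np.linalg.norm(Rn.from_matrix(fk(q)[1].T@Rt(ph)).as_rotvec()))
E
```

```text
50 (0.44, -0.04, 0.3) [-1.01  0.52  2.3   1.28  1.67  1.88] 3.152687466129954e-13
1 [  4.9  -4.1 -10.9] [51. 23. 11.] 0.23 0.68 0.0 tcp [0.4  0.09 0.15] wrist [ 0.5  -0.02  0.49] lensdist 0.27541874199738575
2 [-0.3 -2.8 -3.7] [48. 27.  9.] 0.2 0.57 0.0 tcp [0.35 0.09 0.17] wrist [ 0.44 -0.17  0.41] lensdist 0.21305983859959154
3 [-6.4  1.1 -3.2] [44. 33.  2.] 0.22 0.46 0.0 tcp [0.39 0.07 0.23] wrist [ 0.33 -0.27  0.35] lensdist 0.2954335343961599
4 [-11.8   0.6  -7.7] [ 35.  35. -10.] 0.24 0.35 0.0 tcp [ 0.44 -0.04  0.3 ] wrist [ 0.2  -0.32  0.3 ] lensdist 0.4274798351526167
0.007321327047228072
35 (0.42, -0.08, 0.3) [-1.18  0.49  2.44  1.35  1.62  1.78] 1.182012417809462e-09
1 [  5.4  -5.  -12.2] [53. 24. 13.] 0.27 0.65 0.0 tcp [0.39 0.08 0.15] wrist [ 0.49 -0.05  0.48] lensdist 0.26118843631653654
2 [-0.4 -3.2 -3.9] [50. 28. 12.] 0.23 0.5 0.0 tcp [0.34 0.08 0.17] wrist [ 0.39 -0.2   0.4 ] lensdist 0.24332593526807192
3 [-7.   1.7 -3.7] [44. 35.  6.] 0.25 0.36 0.0 tcp [0.38 0.05 0.23] wrist [ 0.26 -0.28  0.34] lensdist 0.3666600352971104
4 [-12.5   1.6  -8.9] [37. 39. -6.] 0.29 0.22 0.0 tcp [ 0.42 -0.08  0.3 ] wrist [ 0.12 -0.29  0.3 ] lensdist 0.5080954320944074
0.00531187011438271
50 (0.42, -0.1, 0.3) [-1.12  0.54  2.22  1.17  1.73  1.92] 1.1095032826200765e-14
1 [  4.6  -6.2 -10.1] [52. 23. 10.] 0.25 0.71 0.0 tcp [0.41 0.07 0.15] wrist [ 0.51 -0.04  0.49] lensdist 0.2566010564972905
2 [-0.6 -4.1 -2.4] [49. 27.  9.] 0.22 0.61 0.0 tcp [0.36 0.06 0.17] wrist [ 0.44 -0.2   0.42] lensdist 0.19354008234075096
3 [-7.   0.3 -1.7] [43. 33.  1.] 0.23 0.53 0.0 tcp [0.39 0.02 0.23] wrist [ 0.33 -0.32  0.35] lensdist 0.3031087963487766
4 [-12.9  -0.   -6.1] [ 35.  35. -11.] 0.25 0.44 0.0 tcp [ 0.42 -0.1   0.3 ] wrist [ 0.18 -0.38  0.3 ] lensdist 0.4587789515571336
0.007447347179941224
```

Emit:
drive_tool(rows=[{"angular":[51,23,11],"travel":[4.9,-4.1,-10.9],"grip":-0.8},{"angular":[51,23,11],"travel":[4.9,-4.1,-10.9],"grip":-0.8},{"angular":[51,23,11],"travel":[4.9,-4.1,-10.9],"grip":-0.8},{"angular":[51,23,11],"travel":[4.9,-4.1,-10.9],"grip":-0.8},{"angular":[51,23,11],"travel":[4.9,-4.1,-10.9],"grip":-0.8},{"angular":[51,23,11],"travel":[4.9,-4.1,-10.9],"grip":-0.8},{"angular":[51,23,11],"travel":[4.9,-4.1,-10.9],"grip":-0.8},{"angular":[51,23,11],"travel":[4.9,-4.1,-10.9],"grip":-0.8},{"angular":[51,23,11],"travel":[4.9,-4.1,-10.9],"grip":-0.8}])

```text
time: 11.28
tool_pos: [0.393, 0.0876, 0.1437]
ee_rot: [0.816, 1.873, -0.528]
ft_force: [0.4, -0.7, -1.1]
finger_gap: 0.261
```

```bash
python3 - <<'E'
from kin import *
o,R=st(); P,Q=fk(o["joint_positions"]); print(P-o["tool_pos"],np.abs(Q-R).max())
E
```

```text
t 11.2833 q [-0.0521  0.281   1.9866  0.3142  1.2123  0.6115] p [0.393  0.0876 0.1437] F [ 0.4063 -0.7191 -1.14  ] gap 0.26098333332229945
[[-0.2869  0.7341  0.6155]
 [ 0.3048  0.6791 -0.6678]
 [-0.9082 -0.004  -0.4186]]
[-0.0001 -0.0015  0.    ] 3.3306690738754696e-16
```

The model holds with the predicted signs. Continuing along the planned path.

Emit:
drive_tool(rows=[{"angular":[48,27,9],"travel":[-0.3,-2.8,-3.7],"grip":-0.8},{"angular":[48,27,9],"travel":[-0.3,-2.8,-3.7],"grip":-0.8},{"angular":[48,27,9],"travel":[-0.3,-2.8,-3.7],"grip":-0.8},{"angular":[48,27,9],"travel":[-0.3,-2.8,-3.7],"grip":-0.8},{"angular":[48,27,9],"travel":[-0.3,-2.8,-3.7],"grip":-0.8},{"angular":[48,27,9],"travel":[-0.3,-2.8,-3.7],"grip":-0.8},{"angular":[48,27,9],"travel":[-0.3,-2.8,-3.7],"grip":-0.8},{"angular":[48,27,9],"travel":[-0.3,-2.8,-3.7],"grip":-0.8},{"angular":[48,27,9],"travel":[-0.3,-2.8,-3.7],"grip":-0.8}])

```text
time: 12.03
tool_pos: [0.3488, 0.0927, 0.1617]
ee_rot: [1.736, 1.968, -1.123]
ft_force: [-0.6, -0.4, -1.0]
finger_gap: 0.259
```

Emit:
drive_tool(rows=[{"angular":[44,33,2],"travel":[-6.4,1.1,-3.2],"grip":-0.8},{"angular":[44,33,2],"travel":[-6.4,1.1,-3.2],"grip":-0.8},{"angular":[44,33,2],"travel":[-6.4,1.1,-3.2],"grip":-0.8},{"angular":[44,33,2],"travel":[-6.4,1.1,-3.2],"grip":-0.8},{"angular":[44,33,2],"travel":[-6.4,1.1,-3.2],"grip":-0.8},{"angular":[44,33,2],"travel":[-6.4,1.1,-3.2],"grip":-0.8},{"angular":[44,33,2],"travel":[-6.4,1.1,-3.2],"grip":-0.8},{"angular":[44,33,2],"travel":[-6.4,1.1,-3.2],"grip":-0.8},{"angular":[44,33,2],"travel":[-6.4,1.1,-3.2],"grip":-0.8}])

```text
time: 12.78
tool_pos: [0.3822, 0.0708, 0.2215]
ee_rot: [-1.894, -1.321, 1.15]
ft_force: [0.2, 0.8, -1.7]
finger_gap: 0.258
```

Emit:
drive_tool(rows=[{"angular":[35,35,-10],"travel":[-11.8,0.6,-7.7],"grip":-0.8},{"angular":[35,35,-10],"travel":[-11.8,0.6,-7.7],"grip":-0.8},{"angular":[35,35,-10],"travel":[-11.8,0.6,-7.7],"grip":-0.8},{"angular":[35,35,-10],"travel":[-11.8,0.6,-7.7],"grip":-0.8},{"angular":[35,35,-10],"travel":[-11.8,0.6,-7.7],"grip":-0.8},{"angular":[35,35,-10],"travel":[-11.8,0.6,-7.7],"grip":-0.8},{"angular":[35,35,-10],"travel":[-11.8,0.6,-7.7],"grip":-0.8},{"angular":[35,35,-10],"travel":[-11.8,0.6,-7.7],"grip":-0.8},{"angular":[35,35,-10],"travel":[-11.8,0.6,-7.7],"grip":-0.8},{"angular":[35,35,-10],"travel":[-11.8,0.6,-7.7],"grip":-0.8}])

```text
time: 13.62
tool_pos: [0.4368, -0.04, 0.2934]
ee_rot: [-1.469, -0.68, 0.688]
ft_force: [0.6, -0.2, -0.2]
finger_gap: 0.265
```

```bash
python3 - <<'E'
from plan import *
o,R=st(); q=o["joint_positions"]
p,_=fk(q); h=Rt(50)[:,0]; p1=np.array([.627,-.268,.2])+.0*h
print(path(q,p1,Rt(50),9)[:4],cmd(p,R,p1,Rt(50)))
c=imaging.read_camera("top"); s=imaging.read_camera("side"); print(pj(c,p),pj(s,p))
im=np.hstack([cv2.resize(k["color"][v:v+130,u:u+130,::-1],(400,400),interpolation=cv2.INTER_CUBIC) for k,u,v in((c,int(pj(c,p)[0])-65,int(pj(c,p)[1])-65),(s,int(pj(s,p)[0])-65,int(pj(s,p)[1])-65))])
cv2.imwrite("pics/p8.png",im)
E
```

```text
t 13.6167 q [-1.0171  0.5272  2.3066  1.2615  1.6593  1.8583] p [ 0.4368 -0.04    0.2934] F [ 0.5586 -0.1518 -0.2369] gap 0.2649914719182822
[[ 0.641  -0.0008 -0.7675]
 [ 0.7675 -0.0092  0.641 ]
 [-0.0076 -1.     -0.0053]]
(array([-0.9532,  0.9088,  1.643 ,  1.3574,  1.7116,  2.1455]), np.float64(0.35228885906131324), np.float64(0.42051659592889346), np.float64(7.0233096677130695e-15)) (array([ -5.1 ,   9.54, -29.21]), array([ 0.3,  0.1, -0.4]))
(np.float64(307.9199775438574), np.float64(286.1982329232469)) (np.float64(361.8043318065208), np.float64(238.06857296573412))
```

Orientation is right: tool y = (0,0,-1). I'll use my last view here, on a clear background, to measure where the spacer really sits relative to the TCP.

```bash
python3 - <<'E'
from h import *
o,R=st(); p=o["tool_pos"]
c=imaging.read_camera("top"); s=imaging.read_camera("side")
ims=[]
for k in(c,s):
    u,v=[int(x) for x in pj(k,p)]; u0,v0=u-25,v-30; print(u0,v0)
    im=cv2.resize(k["color"][v0:v0+60,u0:u0+50,::-1],(400,480),interpolation=cv2.INTER_CUBIC)
    f=lambda X:tuple(int((a-b+.5)*8) for a,b in zip(pj(k,X),(u0,v0)))
    cv2.circle(im,f(p),3,(0,255,0),-1)
    for d in(-.02,-.04): cv2.circle(im,f(p+d*R[:,0]),2,(0,0,255),-1)
    ims.append(im)
cv2.imwrite("pics/p9.png",np.hstack(ims))
cv2.imwrite("pics/t9.png",c["color"][:,:,::-1]);cv2.imwrite("pics/s9.png",s["color"][:,:,::-1])
E
```

```text
t 13.7167 q [-1.0172  0.5273  2.3067  1.2622  1.6593  1.8591] p [ 0.4369 -0.0402  0.2934] F [ 0.651   0.2124 -0.8891] gap 0.2555137523083148
[[ 0.6416 -0.0014 -0.767 ]
 [ 0.767  -0.0084  0.6416]
 [-0.0073 -1.     -0.0043]]
282 255
336 208
```

View pics/p9.png

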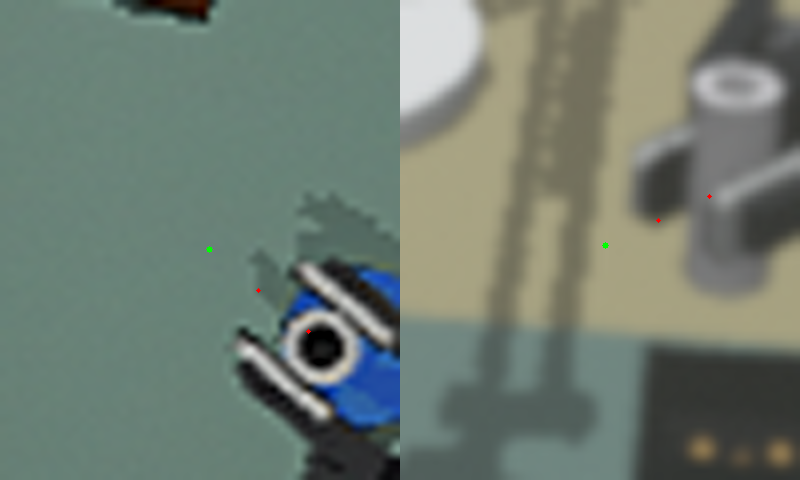

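The last view shows the bore facing up: a dark ring in the top crop at (322,347), and the mouth in the side crop at (737,86). The spacer sits about 45 mm behind the reported TCP. I'll triangulate it and plan the lens move from the true hole position.

```bash
python3 - <<'E'
from plan import *
o,R=st(); p=o["tool_pos"]
c=imaging.read_camera("top"); s=imaging.read_camera("side")
a=(282+322/8-.5,255+347/8-.5); b=(336+337/8-.5,208+86/8-.5); bb=(336+325/8-.5,208+275/8-.5)
def tri(a,b):
    Pm=[np.diag([1,1,1.])@np.array([[k["fx"],0,k["cx"]],[0,k["fy"],k["cy"]],[0,0,1]])@np.c_[k["R"],k["t"]] for k in(c,s)]
    X=cv2.triangulatePoints(Pm[0],Pm[1],np.array(a).reshape(2,1),np.array(b).reshape(2,1));return (X[:3]/X[3]).ravel()
H=tri(a,b); print("hole",H,"reproj",np.subtract(pj(c,H),a),np.subtract(pj(s,H),b),"in tool cm",R.T@(H-p)*100)
ax=-R[:,1]; Bm=H-.06*ax; print("bottom pred px",pj(s,Bm),"seen",bb, "vertical pred",pj(s,H-[0,0,.06]))
tgt=np.array([.627,-.268,.23]); q=o["joint_positions"]
p1=tgt-Rt(50)@(R.T@(H-p)); print("tcp target",p1,cmd(p,R,p1,Rt(50)),path(q,p1,Rt(50),9)[:4])
E
```

```text
t 13.8167 q [-1.0177  0.5276  2.3078  1.2627  1.6593  1.8596] p [ 0.4368 -0.0401  0.2934] F [-0.6841  0.1345 -0.9312] gap 0.2638999078299447
[[ 0.6424 -0.0024 -0.7664]
 [ 0.7664 -0.0068  0.6424]
 [-0.0068 -1.     -0.0025]]
hole [ 0.4064 -0.0745  0.3261] reproj [0.0116 0.2653] [-0.2256 -0.0099] in tool cm [-4.6118 -3.2359  0.1034]
bottom pred px (np.float64(375.9926561317847), np.float64(242.41496694708303)) seen (376.125, 241.875) vertical pred (np.float64(375.9136542991911), np.float64(242.50226955540865))
tcp target [ 0.6574 -0.2333  0.1976] (array([ -0.57,   9.65, -29.3 ]), array([ 0.1,  0. , -0.4])) (array([-0.8857,  0.9052,  1.6643,  1.4126,  1.6719,  2.1349]), np.float64(0.34318872592532895), np.float64(0.41660231356647737), np.float64(1.6549551659639228e-09))
```

Emit:
drive_tool(rows=[{"angular":[0,0,0],"travel":[-0.1,3,-3],"grip":-0.8},{"angular":[0,0,0],"travel":[-0.2,5,-6],"grip":-0.8},{"angular":[0,0,-0.2],"travel":[-0.3,7,-9],"grip":-0.8},{"angular":[0,0,-0.4],"travel":[-0.4,8.5,-13],"grip":-0.8},{"angular":[0,0,-0.4],"travel":[-0.5,9.6,-17],"grip":-0.8},{"angular":[0,0,-0.4],"travel":[-0.6,9.6,-21],"grip":-0.8},{"angular":[0,0,-0.4],"travel":[-0.6,9.6,-25],"grip":-0.8},{"angular":[0,0,-0.4],"travel":[-0.6,9.6,-27.5],"grip":-0.8},{"angular":[0,0,-0.4],"travel":[-0.6,9.6,-29],"grip":-0.8},{"angular":[0,0,-0.4],"travel":[-0.6,9.6,-29.3],"grip":-0.8}])

```text
time: 14.75
tool_pos: [0.658, -0.2349, 0.1969]
ee_rot: [-1.463, -0.681, 0.679]
ft_force: [-0.5, 1.6, -0.4]
finger_gap: 0.264
```

Emit:
drive_tool(rows=[{"angular":[0,0,0],"travel":[0,0,0],"grip":-0.8},{"angular":[0,0,0],"travel":[0,0,0],"grip":-0.8},{"angular":[0,0,0],"travel":[0,0,0],"grip":-0.8},{"angular":[0,0,0],"travel":[0,0,0],"grip":-0.8}])

```text
time: 15.08
tool_pos: [0.6553, -0.233, 0.1969]
ee_rot: [-1.459, -0.68, 0.679]
ft_force: [-0.6, 0.1, -0.9]
finger_gap: 0.258
```

```bash
python3 - <<'E'
from plan import *
o,R=st(); p=o["tool_pos"]; H=p+R@[-.0461,-.0324,.001]; print("hole",H,"tilt deg",np.degrees(np.arccos(-R[2,1])))
tgt=np.array([.627,-.268,.23]); print("corr cm",R.T@(tgt-H)*100, "rot",np.degrees(Rn.from_matrix(R.T@Rt(50)).as_rotvec()))
c=imaging.read_camera("top"); s=imaging.read_camera("side")
# template check of hole mouth in side and top
t9=cv2.imread("pics/t9.png",0); s9=cv2.imread("pics/s9.png",0)
for n,k,img,(u,v) in(("top",c,t9,(321.75,297.9)),("side",s,s9,(377.6,218.25))):
    g=cv2.cvtColor(k["color"],cv2.COLOR_RGB2GRAY); r=6; iu,iv=round(u),round(v)
    e=pj(k,H); x0,y0=int(e[0])-20,int(e[1])-20
    m=cv2.matchTemplate(g[y0:y0+41,x0:x0+41],img[iv-r:iv+r+1,iu-r:iu+r+1],cv2.TM_CCOEFF_NORMED); _,sc,_,l=cv2.minMaxLoc(m)
    print(n,"expected",e,"found",(x0+l[0]+r+u-iu,y0+l[1]+r+v-iv),"score",sc)
cv2.imwrite("pics/top_f.png",c["color"][:,:,::-1]);cv2.imwrite("pics/side_f.png",s["color"][:,:,::-1])
a=cv2.imread("pics/top0.png").astype(int);b=c["color"][:,:,::-1].astype(int)
for n,(x0,y0,x1,y1) in dict(bench_caliper=(176,220,280,290),board=(395,182,430,220),tray=(388,280,442,322),reel=(315,286,340,312),tweez=(345,302,390,332),driver=(315,160,332,216),bottle=(236,168,256,190),brown=(280,190,312,260),pink=(226,300,242,328)).items():
    d=np.abs(a-b).sum(2)[y0:y1,x0:x1]>90; print(n,d.sum())
E
```

```text
t 15.0833 q [-0.8901  0.9054  1.6693  1.4106  1.6738  2.132 ] p [ 0.6553 -0.233   0.1969] F [-0.5668  0.1179 -0.8997] gap 0.2582494742229132
[[ 0.6441 -0.0008 -0.7649]
 [ 0.7649  0.0027  0.6441]
 [ 0.0015 -1.      0.0024]]
hole [ 0.6249 -0.2677  0.2293] tilt deg 0.1613175535063669
corr cm [ 0.1092 -0.0747 -0.1806] rot [-0.1354 -0.1007  0.0876]
top expected (np.float64(393.4097880172477), np.float64(215.04962095433206)) found (389.75, 203.89999999999998) score 0.27692243456840515
side expected (np.float64(295.1928816351608), np.float64(211.34872017941396)) found (298.6, 215.25) score 0.6775504946708679
bench_caliper 228
board 153
tray 1767
reel 0
tweez 641
driver 0
bottle 0
brown 0
pink 0
```

Emit:
drive_tool(rows=[{"angular":[0,0,0],"travel":[0.1,-0.1,-0.2],"grip":-0.8},{"angular":[0,0,0],"travel":[0.1,-0.1,-0.2],"grip":-0.8},{"angular":[0,0,0],"travel":[0.1,-0.1,-0.2],"grip":-0.8},{"angular":[0,0,0],"travel":[0.1,-0.1,-0.2],"grip":-0.8}])

```text
time: 15.52
tool_pos: [0.6583, -0.234, 0.198]
ee_rot: [-1.46, -0.68, 0.679]
ft_force: [-0.2, 0.2, -0.5]
finger_gap: 0.257
```

```bash
python3 - <<'E'
from plan import *
o,R=st(); p=o["tool_pos"]; H=p+R@[-.0461,-.0324,.001]; print("hole",H)
c=imaging.read_camera("top"); s=imaging.read_camera("side")
for n,k in(("side",s),("top",c)):
    g=cv2.cvtColor(k["color"],cv2.COLOR_RGB2GRAY); e=pj(k,H); x,y=int(e[0]),int(e[1]); print(n,e,"cols from",x-16)
    for v in range(y-12,y+14): print(v," ".join("%3d"%t for t in g[v,x-16:x+17]))
E
```

```text
t 15.5167 q [-0.8877  0.9055  1.6633  1.4131  1.6732  2.1367] p [ 0.6583 -0.234   0.198 ] F [-0.152   0.1931 -0.4674] gap 0.25708058802475664
[[ 0.6442  0.     -0.7649]
 [ 0.7649  0.0017  0.6442]
 [ 0.0013 -1.      0.0011]]
hole [ 0.6278 -0.2687  0.2304]
side (np.float64(294.16584793128953), np.float64(210.7030588290839)) cols from 278
198 162 162 162 162 162 161 162 161 161 162 162 162 161 161 162 161 161 161 162 161 162 161 161 162 161 161 163 163 164 165 166 168 168
199 161 161 162 162 162 162 162 161 162 161 161 162 161 161 162 162 162 162 161 161 161 161 161 161 162 165 168 172 176 181 181 184 184
200 162 162 162 162 161 162 162 162 162 162 162 161 161 162 161 162 162 162 161 162 163 162 157 158 162 170 182 189 195 200 201 201 200
201 161 162 162 161 162 161 162 162 162 162 162 162 161 162 161 162 162 163 166 171 174 165 146 138 145 161 184 200 205 206 206 206 205
202 162 162 162 162 162 162 161 162 161 161 162 162 161 162 162 163 166 171 181 190 186 160 122  99 102 126 169 199 207 207 206 205 202
203 161 162 162 162 162 162 162 162 162 162 161 161 162 163 165 172 182 195 204 20
[... 5691 characters left out ...]
  59  57  55  58  60
222  92  91  93  94  98  47  24 116 165 166 159 158 158 159 158 159 157 158 158 158 159 159 161 163 166 157 136  87  51  42  48  59  61
223  92  92  92  92  95  71  37  20 102 163 167 161 158 158 158 158 157 159 159 157 157 158 158 160 160 161 165 171 147  84  67  34  24
224  92  93  91  92  94  95  70  35  20  74 160 168 160 159 158 158 158 158 158 157 158 158 158 157 158 159 158 161 165 167 170 176 174
225  93  92  92  91  92  93  96  71  35  25  69 158 167 161 159 157 157 158 157 159 158 159 157 159 159 157 159 158 158 160 161 162 161
226  93  91  93  91  91  91  93  96  84  45  26  65 155 167 163 160 159 158 157 159 157 157 157 158 157 158 157 158 159 158 158 158 158
```

Both cameras agree with the predicted hole position. In the top view, through the lens, the bore is at about (393.5,213.8) against a predicted (393.9,213.9). In the side view the spacer's top edge is at row 209 and it is centred at column 295, against 294, so it hasn't slipped. Handing in.

Emit:
drive_tool(rows=[{"angular":[0,0,0],"travel":[0,0,0],"grip":-0.8},{"angular":[0,0,0],"travel":[0,0,0],"grip":-0.8},{"angular":[0,0,0],"travel":[0,0,0],"grip":-0.8}])

```text
time: 15.87
tool_pos: [0.6582, -0.234, 0.1979]
ee_rot: [-1.46, -0.68, 0.679]
ft_force: [0.0, -0.2, -1.6]
finger_gap: 0.259
```

```bash
python3 -c "
from h import *
from station import order
st(); print(order.sign_off())"
```

```text
t 15.8667 q [-0.8877  0.9057  1.6633  1.4131  1.6733  2.1367] p [ 0.6582 -0.234   0.1979] F [ 0.049  -0.2023 -1.6263] gap 0.25872512121496416
[[ 0.6442 -0.0001 -0.7649]
 [ 0.7649  0.0018  0.6442]
 [ 0.0013 -1.      0.0013]]
the job is handed in; nothing more can be done
None
```

The job is handed in at 15.9 s, with the spacer still held hole-up under the lens.

- **Caliper check:** I slid the jaw shut by its post. It stopped after about 31 mm (travel about 0.05, the full 60 mm length), so the hole was at the fixed-jaw end. I held the push at about 10 N; the highest reading was about 20 N sideways on the wrist. I then slid the jaw back to a travel of about 0.02 and released it.
- **Final pose:** The hole mouth works out at (0.628, -0.269, 0.230), tilted about 0.1°. My lens centre estimate is (0.627, -0.268), which puts the hole about 20 cm below the glass. Both cameras agree with that position to about 1 pixel, and the grip opening and force are steady.

**Checks that disagreed or failed:**
- **Tool tip:** The real grasp point lies about 46 mm behind the reported TCP, not the stated 5 mm. The first close on the post therefore missed and closed on air above it. I corrected this from the images, and the final position uses the hole location measured by the cameras.
- **Template match:** The automatic match of the hole at the lens failed, so I checked the pixel values directly.
- **Other items:** I checked these only by comparing the top images before and after. Screwdriver, bottle, reel and the brown and pink look-alikes showed no change. The arm and its shadow spoiled the comparison for the tray, tweezers and board. The second spacer was not checked on its own after the lift.

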